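# Load and start the polishing tumbler

### The job

Set a batch of raw metal figures polishing: open the tumbler's lid right back onto its stop, put every bare silver figure that lies loose on the cutting mat into the tub, and then pour all the white balls out of the blue cup into the tub over them. Stand the empty cup upright on the middle of its felt pad, shut the lid, and with the lid shut press the green start button all the way down for a moment. Leave the painted figures on their bases and the glue bottle where they stand.

Things in the scene. Friction and masses are not known exactly. Their poses are not given: they have to be found in the camera images.
- tumbler: fixed bench tumbler: black open tub 180 (x) by 190 (y) mm outside on a red base, rim 110 mm above its underside, on the mat. Origin: under the tub's centre; z up; its -x side is the front, facing the robot within 15 degrees; the lid's hinge line runs along y on the +x rim, at x = 90, z = 110 mm. A red control block, 80 x 70 mm, 75 mm high, stands at its +y side, centred at (-20, 130) mm
- tub_in (a point): centre of the tub's inner floor (axes as the tumbler's), 35 mm above its underside; inside the tub measures 170 (x) by 180 (y) mm and is 75 mm deep up to the rim
- lid (a joint): angle of the flat grey lid (180 x 190 x 6 mm, 0.2 kg, free hinge, no spring): 0 closed, lying on the rim; 1.57 upright; 1.8 rad fully open, leaning back on its stop, where its weight keeps it. Below about 1.4 rad it falls shut when let go. Its front edge swings up and over towards the tumbler's +x
- lid_handle (a point): middle of the lid's yellow handle: a round bar 10 mm thick and 100 mm long, parallel to the hinge, held with its centre 40 mm above the lid's upper face by a 10 mm post at each end; 155 mm from the hinge line along the lid, 46 mm above the lid's underside (the hinge's level), 25 mm back from the free edge. It moves with the lid
- start (a joint): travel of the green start button: 0 up, 0.006 m fully pressed; sprung (about 5 N to press fully), it comes back up
- start_top (a point): centre of the top of the green start button, 36 mm across, on top of the control block (about 93 mm above the tumbler's underside); pressed straight down
- cup: blue pouring cup, 0.12 kg empty, 72 mm high, walls 3 mm. Origin: centre of its underside; z up. Flat upright sides (to grip) face its +y and -y, 62 mm apart outside; its base is 56 mm long in x; its +x and -x walls flare out 25 degrees to straight pouring lips 61 mm from the centre, 72 mm up. Starts upright on the pad, its x axis within 25 degrees of pointing straight ahead of the robot
- pad: square grey felt pad for the cup, 110 x 110 x 2 mm, fixed to the green cutting mat, whose top is 3 mm above the bench (z = 0.003); origin: centre of its underside
- ball0_center (a point): centre of a white ceramic polishing ball, 22 mm across, 14 g; starts in the cup. Of the seven balls five to seven are present
- ball1_center (a point): centre of a white ceramic polishing ball, 22 mm across, 14 g; starts in the cup. Of the seven balls five to seven are present
- ball2_center (a point): centre of a white ceramic polishing ball, 22 mm across, 14 g; starts in the cup. Of the seven balls five to seven are present
- ball3_center (a point): centre of a white ceramic polishing ball, 22 mm across, 14 g; starts in the cup. Of the seven balls five to seven are present
- ball4_center (a point): centre of a white ceramic polishing ball, 22 mm across, 14 g; starts in the cup. Of the seven balls five to seven are present
- ball5_center (a point): centre of a white ceramic polishing ball, 22 mm across, 14 g; starts in the cup. Of the seven balls five to seven are present
- ball6_center (a point): centre of a white ceramic polishing ball, 22 mm across, 14 g; starts in the cup. Of the seven balls five to seven are present
- casting0: raw silvery metal figure, 88 mm long (its x, head at +x, foot plate at -x), 24 to 26 mm wide (its y) and 20 mm thick (its z), 0.15 kg; origin: middle of its length, on its underside (10 mm from the middle of its thickness). It starts lying flat on the mat. Of the four figures two to four are present
- casting1: raw silvery metal figure, 88 mm long (its x, head at +x, foot plate at -x), 24 to 26 mm wide (its y) and 20 mm thick (its z), 0.15 kg; origin: middle of its length, on its underside (10 mm from the middle of its thickness). It starts lying flat on the mat. Of the four figures two to four are present
- casting2: raw silvery metal figure, 88 mm long (its x, head at +x, foot plate at -x), 24 to 26 mm wide (its y) and 20 mm thick (its z), 0.15 kg; origin: middle of its length, on its underside (10 mm from the middle of its thickness). It starts lying flat on the mat. Of the four figures two to four are present
- casting3: raw silvery metal figure, 88 mm long (its x, head at +x, foot plate at -x), 24 to 26 mm wide (its y) and 20 mm thick (its z), 0.15 kg; origin: middle of its length, on its underside (10 mm from the middle of its thickness). It starts lying flat on the mat. Of the four figures two to four are present
- painted0: painted figure standing on a 50 mm tan fibreboard base, 90 mm high; not part of the job: leave it where it stands. Origin: centre of its underside
- painted1: painted figure standing on a 50 mm tan fibreboard base, 90 mm high; not part of the job: leave it where it stands. Origin: centre of its underside
- painted2: painted figure standing on a 50 mm tan fibreboard base, 90 mm high; not part of the job: leave it where it stands. Origin: centre of its underside
- glue: white glue bottle with an orange cap, 36 mm across and 85 mm high; not part of the job: leave it where it stands. Origin: centre of its underside
Things that resemble listed ones, but are neither listed nor needed, are in the scene too. What is shaped like the casting3 but brown or purple is not meant.

How it is judged:
By the outcome, as a careful person would: the job done as asked, in the order asked, and still so for the second after the job is handed in, with the robot touching nothing.
Of casting0, casting1, casting2, casting3 only 2 to 4 are there at a start; the rules pass over those that are not, and their reading is None.
Of ball4, ball5, ball6 only 1 to 3 are there at a start; the rules pass over those that are not, and their reading is None.
At some moment in a run one of casting0, casting1, casting2, casting3 may be knocked a few centimetres aside while the robot is not near it.
It also fails if it takes over 210 s, if anything falls off the work surface, if the arm or the gripper's body presses on something with over 40 N, if the wrist force passes 120 N, or if a joint passes its speed limit or range.

### The arm

A 7-joint arm with a two-finger parallel gripper is mounted at the origin on the work surface. World frame = base frame: x ahead of the robot, y to its left, z up, the work surface at z = 0. Lengths are in m, angles in rad, forces in N, time in s.
With the tool pointing down it reaches from about 0.4 to 0.85 m from the base axis. Payload 10.4 kg.
Tool frame: the origin (TCP) lies at the very end of the fingers, on their centre line; the grasp point (between the pads) lies 19 mm behind it; z points along the fingers, y is the line along which they close (so a half turn about z gives the same grasp; the last joint's range is limited). The gripper opens to 87 mm and grips with 3 to 60 N. Pads are 19 mm wide; open, the fingers measure 117 mm over their backs; the gripper's body (75 mm by 190 mm) begins 51 mm behind the grasp point.
Start: joints at [1.305, 0.332, -0.065, 1.46, 0.022, 1.35, -0.088], TCP at [0.15, -0.607, 0.223] pointing down, gripper open.
Joint ranges: [-2.6, 2.6], [-0.5, 2.12], [-1.47, 1.34], [0.16, 2.42], [-1.27, 4.41], [0.06, 2.06], [-2.6, 2.6]. Speed limits (rad/s): [2.22, 2.22, 2.79, 2.79, 3.14, 3.14, 3.14].

### API

Orientations are given as a unit quaternion [x, y, z, w].
In Python, from bench import read_state, cams, workorder gives the robot as it stands.
- The arm moves only by the shell command python3 -m crank 'ROWS' [FORCE]. ROWS is text: rows parted by semicolons, each of 5 numbers parted by spaces: the shift along the tool's x, y, z scaled (see below), then the turn about the tool's z scaled (see below), then the opening, from -1 (shut) to 1 (fully open). In form: dx dy dz yaw jaw; .... A call has 1 to 10 rows; each row shifts and turns the commanded pose from where the row before left it, along the tool's axes as they then stand; what a row does not reach is not made up. The controller multiplies each number of a shift by 200 mm and each number of a turn by 90 degrees. A row lasts 1/10 s, in which the tool goes at most 50 mm and 8.59 degrees, less where a joint would pass 70% of its speed; a pose out of reach is approached as far as the arm can. A call with a number of a shift or a turn outside -1 to 1 is refused whole. A call with a gripper value outside its range is refused whole. The fingers move at their own pace and stop on an object; FORCE is the grip in N (left out, the last holds). Time passes only in rows, so rows that do not move let the fingers close. It gives the time, the measured TCP pose, the force, the opening and the grip force at its end, in the units of the state.
- read_state(): the state, without advancing time (a new reading comes with each control period).
- cams.camera(name): name is "scene" or "top"; returns a dict with "img" (420x560x3 uint8, blue, green, red), "K" (3x3 intrinsics, pixels), "xyz" and "attitude" of the camera in the world. Camera axes: x right, y down, z forward; pixel columns grow to the right and rows downward; lengths in m; the calibration is good to about 2 mm. A picture is of the moment at which its call begins. There is no depth.
- workorder.close_job(): hands the job in; it is judged then, once.
The state is a dict: "time": time; "joint_positions": joint angles; "joint_vel": joint speeds; "joint_torque": joint torques, N m; "ee_pos": TCP position; "eef_rot": TCP orientation; "ft_force": force on the tool from outside, world axes, zero at the start; "torque": the same for the moment, N m; "width": finger opening in m; "grip_force": force on a finger pad.
Only numpy, scipy, OpenCV 4.12 (cv2) and the standard library are available. Lean on these libraries where they do the work, as an engineer would, in place of code of your own. Each camera call takes 0.05 s, during which the arm holds its last target. There are 200 camera calls.

## Working session

There is one attempt and no reset: what is moved stays moved. The work goes in short steps, Python scripts to look and compute and a shell command to move; the robot and the scene stay as the last step left them, time stands still between calls to the robot, and variables do not carry over. Pictures are saved under pics/ and viewed, at most 14 in all, crops included, and the job is handed in when it is done.

```bash
ls; mkdir -p pics
cat > h.py <<'E'
import numpy as np,cv2
from bench import read_state,cams,workorder
from scipy.spatial.transform import Rotation as R
def shot(n,f):
    c=cams.camera(n); cv2.imwrite('pics/'+f,c['img']); np.save('pics/'+f+'.npy',{k:c[k] for k in('K','xyz','attitude')},allow_pickle=True); return c
def load(f): return np.load('pics/'+f+'.npy',allow_pickle=True).item()
def rot(c):
    a=np.array(c['attitude'],float); return a if a.shape==(3,3) else R.from_quat(a).as_matrix()
def ray(c,u,v,z):
    d=rot(c)@np.linalg.inv(c['K'])@[u,v,1]; o=np.array(c['xyz']); return o+d*(z-o[2])/d[2]
def proj(c,p):
    q=np.array(c['K'])@(rot(c).T@(np.array(p)-c['xyz'])); return q[:2]/q[2]
E
python3 - <<'E'
from h import *
for n in('top','scene'):
    c=shot(n,n+'0.png');print(n,c['K'],c['xyz'],c['attitude'])
print(read_state())
E
```

```text
pics
top [[515.73857197   0.         274.98273216]
 [  0.         515.73857197 209.48460473]
 [  0.           0.           1.        ]] [ 0.38797415 -0.14097093  1.6767056 ] [-0.70602198  0.70775277 -0.01948119  0.01547438]
scene [[380.14470408   0.         284.23555778]
 [  0.         380.14470408 205.45708256]
 [  0.           0.           1.        ]] [ 0.95818752 -0.82688551  0.72013194] [ 0.84264491  0.28166079 -0.1383408  -0.43758265]
{'time': 0.1, 'joint_positions': array([ 1.30541295,  0.33275686, -0.06471032,  1.46084099,  0.02160716,
        1.34986938, -0.0885246 ]), 'joint_vel': array([-7.19968799e-05,  6.30967524e-04, -3.95157462e-04, -2.91156296e-03,
        5.20975130e-04,  6.46470271e-04, -6.82961754e-04]), 'joint_torque': array([ 1.37078365e-03, -6.24549294e+01,  2.43605155e-02, -3.90717208e+01,
       -6.15523173e-02,  3.66628601e-02,  6.92473168e-05]), 'ee_pos': array([ 0.15017612, -0.60635211,  0.22187368]), 'eef_rot': array([ 9.92640561e-01,  1.21096525e-01, -9.91891821e-05, -5.81019229e-04]), 'ft_force': array([0.83827683, 0.06053483, 0.15907261]), 'torque': array([-0.0066213 , -0.06586147,  0.04302075]), 'grip_force': 0.0, 'width': 0.08707484380933854}
```

View pics/top0.png

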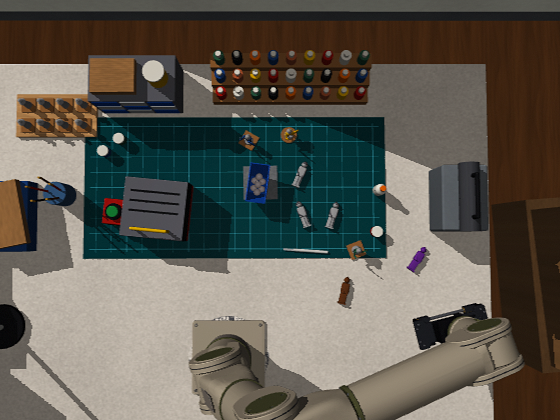

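View pics/scene0.png

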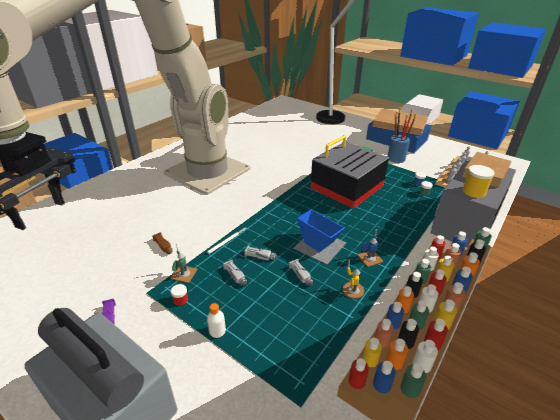

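The top view has +x up and +y left. The tumbler is at about (155,208) with its handle at (148,230) and the button at (112,211). The cup is at (258,183), and there are three silver castings at (301,176), (304,216) and (333,216). Painted figures stand at (250,140), (290,134) and (357,251), and the glue is at (379,188).

Run:
```python
from h import *
i=cv2.imread('pics/top0.png')[112:268,90:400]
cv2.imwrite('pics/crop0.png',cv2.resize(i,None,fx=2.58,fy=2.58,interpolation=cv2.INTER_CUBIC))
c=load('top0.png')
i=cv2.imread('pics/top0.png')
b=i.astype(int)
# blobs
hsv=cv2.cvtColor(i,cv2.COLOR_BGR2HSV)
def blobs(m,amin,name):
    n,l,s,ce=cv2.connectedComponentsWithStats(m.astype(np.uint8))
    for k in range(1,n):
        if s[k,4]>=amin: print(name,s[k],ce[k].round(1))
roi=np.zeros(i.shape[:2],bool);roi[118:260,85:385]=1
sil=(hsv[...,1]<60)&(hsv[...,2]>100)&roi
n,l,s,ce=cv2.connectedComponentsWithStats(sil.astype(np.uint8))
for k in range(1,n):
    if s[k,4]>40:
        ys,xs=np.nonzero(l==k); P=np.array([ray(c,u,v,.018)[:2] for u,v in zip(xs,ys)])
        m=P.mean(0);w,V=np.linalg.eigh(np.cov((P-m).T));a=V[:,1]
        t=(P-m)@a; print('sil',s[k],m.round(3),'axis',np.degrees(np.arctan2(a[1],a[0])).round(1),'len',np.ptp(t).round(3),'wid',np.ptp((P-m)@V[:,0]).round(3))
blobs((hsv[...,0]>20)&(hsv[...,0]<35)&(hsv[...,1]>150)&(hsv[...,2]>120)&roi,8,'yellow')
blobs((hsv[...,0]>40)&(hsv[...,0]<75)&(hsv[...,1]>120)&(hsv[...,2]>70)&roi,8,'green')
blobs((hsv[...,0]>100)&(hsv[...,0]<130)&(hsv[...,1]>150)&(hsv[...,2]>60)&roi,30,'blue')
blobs(((hsv[...,0]>172)|(hsv[...,0]<6))&(hsv[...,1]>150)&(hsv[...,2]>60)&roi,30,'red')
```

```text
sil [113 133  11  11  97] [0.704 0.357] axis 84.1 len 0.034 wid 0.033
sil [ 97 145  11  11  98] [0.664 0.408] axis 165.4 len 0.035 wid 0.035
sil [292 163  14  24 119] [ 0.582 -0.228] axis 155.8 len 0.077 wid 0.022
sil [373 184  11  10  64] [ 0.537 -0.48 ] axis 145.8 len 0.04 wid 0.029
sil [297 207   9   9  56] [ 0.466 -0.234] axis -140.5 len 0.032 wid 0.023
sil [325 207  13  22 120] [ 0.444 -0.332] axis 159.8 len 0.067 wid 0.025
sil [301 217  10  11  60] [ 0.43  -0.246] axis -153.0 len 0.035 wid 0.023
sil [371 226  12  11 103] [ 0.4   -0.478] axis 97.6 len 0.036 wid 0.034
sil [283 248  45   5 106] [ 0.339 -0.25 ] axis 86.2 len 0.142 wid 0.008
sil [ 85 258 266   2 336] [ 0.312 -0.03 ] axis 90.0 len 0.848 wid 0.004
sil [355 258  30   2  56] [ 0.312 -0.456] axis 90.3 len 0.093 wid 0.004
yellow [285 132   3   4   8] [285.9 133.5]
yellow [129 227  37   6 101] [146.9 229.2]
green [106 206  12  11 103] [111.4 210.9]
blue [245 162  26  42 301] [257.6 185.8]
red [102 198  21  27 240] [110.6 210.5]
```

View pics/crop0.png

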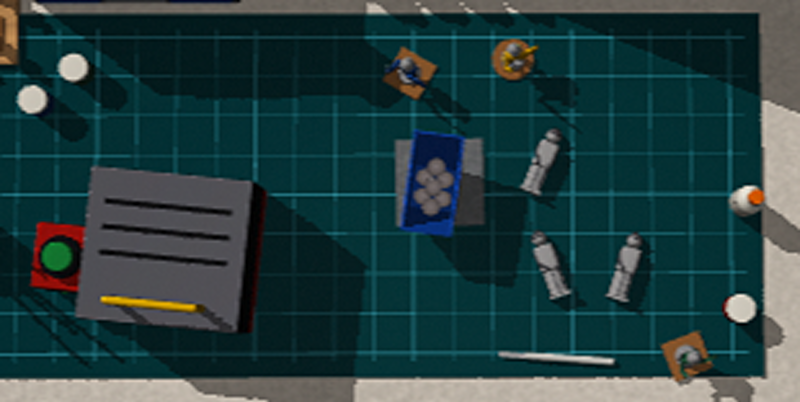

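```bash
cat >> h.py <<'E'
def cr(c,pts,z): return np.array([ray(c,90+(u+.5)/2.58-.5,112+(v+.5)/2.58-.5,z)[:2] for u,v in pts])
E
python3 - <<'E'
from h import *
c=load('top0.png')
def show(n,q):
    m=q.mean(0); e=[q[(i+1)%4]-q[i] for i in range(4)]
    print(n,m.round(4),[(np.linalg.norm(x).round(3),np.degrees(np.arctan2(x[1],x[0])).round(1)) for x in e])
show('lid',cr(c,[(92,167),(252,181),(242,332),(77,316)],.119))
show('cup',cr(c,[(414,131),(465,136),(455,235),(402,229)],.077))
show('pad',cr(c,[(395,140),(483,138),(485,225),(396,226)],.005))
print('btn',ray(c,111.4,210.9,.096),'handle',ray(c,146.9,229.2,.003+.11+.051))
for h,f in [((554,132),(530,192)),((538,234),(560,297)),((635,236),(617,300))]:
    q=cr(c,[h,f],.018); d=q[0]-q[1]; print('cast',q.mean(0).round(3),np.linalg.norm(d).round(3),np.degrees(np.arctan2(d[1],d[0])).round(1))
s=read_state(); print(R.from_quat(s['eef_rot']).as_matrix().round(3))
E
```

```text
lid [0.47   0.2157] [(np.float64(0.189), np.float64(-95.1)), (np.float64(0.177), np.float64(176.6)), (np.float64(0.193), np.float64(84.3)), (np.float64(0.175), np.float64(-5.0))]
cup [ 0.5514 -0.0972] [(np.float64(0.062), np.float64(-95.7)), (np.float64(0.121), np.float64(174.1)), (np.float64(0.064), np.float64(83.4)), (np.float64(0.12), np.float64(-7.0))]
pad [ 0.5593 -0.1025] [(np.float64(0.111), np.float64(-88.8)), (np.float64(0.11), np.float64(-178.8)), (np.float64(0.112), np.float64(90.5)), (np.float64(0.109), np.float64(0.7))]
btn [0.46299416 0.35101798 0.096     ] handle [0.40589965 0.22542375 0.164     ]
cast [ 0.583 -0.231] 0.081 -22.0
cast [ 0.453 -0.239] 0.083 19.0
cast [ 0.45  -0.335] 0.083 -16.1
[[ 0.971  0.24  -0.   ]
 [ 0.24  -0.971  0.001]
 [-0.    -0.001 -1.   ]]
```

```bash
cat > g.py <<'E'
# usage: g.py x y z psi ; ... -> totals in tool units per waypoint (translate first, then turn)
import sys
from h import *
s=read_state(); m=R.from_quat(s['eef_rot']).as_matrix()
p=np.array(s['ee_pos']); psi=np.degrees(np.arctan2(m[1,0],m[0,0]))
print('t %.1f p %s psi %.1f tilt %.1f f %s w %.4f g %.1f q7 %.2f'%(s['time'],p.round(4),psi,np.degrees(np.arccos(-m[2,2])),s['ft_force'].round(1),s['width'],s['grip_force'],s['joint_positions'][6]))
for w in ' '.join(sys.argv[1:]).split(','):
    if not w.strip(): continue
    v=list(map(float,w.split())); a=np.radians(psi); d=np.array(v[:3])-p
    u=np.array([d[0]*np.cos(a)+d[1]*np.sin(a), d[0]*np.sin(a)-d[1]*np.cos(a), -d[2]])/.2
    t=-((v[3]-psi+180)%360-180)/90
    print(v,'shift',u.round(3),'norm %.2f'%np.linalg.norm(u),'yaw %.3f'%t)
    p=np.array(v[:3]);psi=v[3]
E
python3 g.py 0.45 -0.35 0.32 14, 0.45 -0.35 0.32 85, 0.405 0.222 0.24 85, 0.405 0.222 0.14 85
python3 -m crank '0 0 -.1 0 1; 0 0 -.2 0 1;.1 0 -.15 0 1'; python3 g.py .45 -.35 .32 14
```

```text
t 0.1 p [ 0.1502 -0.6064  0.2219] psi 13.9 tilt 0.1 f [0.8 0.1 0.2] w 0.0871 g 0.0 q7 -0.09
[0.45, -0.35, 0.32, 14.0] shift [ 1.763 -0.884 -0.491] norm 2.03 yaw -0.001
[0.45, -0.35, 0.32, 85.0] shift [ 0.  0. -0.] norm 0.00 yaw -0.789
[0.405, 0.222, 0.24, 85.0] shift [ 2.83  -0.473  0.4  ] norm 2.90 yaw -0.000
[0.405, 0.222, 0.14, 85.0] shift [0.  0.  0.5] norm 0.50 yaw -0.000
time: 0.4
ee_pos: [0.1666, -0.6026, 0.3141]
eef_rot: [0.993, 0.119, -0.001, 0.0]
ft_force: [0.1, -2.0, 0.0]
width: 0.0872
grip_force: 0.0
t 0.4 p [ 0.1666 -0.6026  0.3141] psi 13.6 tilt 0.1 f [ 0.1 -2.   0. ] w 0.0872 g 0.0 q7 -0.12
[0.45, -0.35, 0.32, 14.0] shift [ 1.675 -0.893 -0.029] norm 1.90 yaw -0.004
```

```bash
python3 -m crank '.1 -.05 0 0 1;.18 -.1 0 0 1;.18 -.1 0 0 1;.18 -.1 0 0 1;.18 -.1 0 0 1;.18 -.1 0 0 1;.18 -.1 0 0 1;.18 -.1 0 0 1;.18 -.1 0 0 1;.12 -.05 0 0 1' >/dev/null
python3 -m crank '0 0 0 -.09 1;0 0 0 -.09 1;0 0 0 -.09 1;0 0 0 -.09 1;0 0 0 -.09 1;0 0 0 -.09 1;0 0 0 -.09 1;0 0 0 -.09 1;0 0 0 -.07 1' >/dev/null
python3 g.py 0.405 0.222 0.24 85, 0.405 0.222 0.14 85
```

```text
t 2.3 p [ 0.4485 -0.3473  0.3121] psi 85.3 tilt 0.0 f [ 0.3 -0.3 -0.7] w 0.0868 g 0.0 q7 0.43
[0.405, 0.222, 0.24, 85.0] shift [ 2.819 -0.448  0.361] norm 2.88 yaw 0.004
[0.405, 0.222, 0.14, 85.0] shift [0.  0.  0.5] norm 0.50 yaw -0.000
```

```bash
python3 -m crank '.1 -.02 0 0 1;.2 -.03 0 0 1;.2 -.03 0 0 1;.2 -.03 0 0 1;.2 -.03 0 0 1;.2 -.03 0 0 1;.2 -.03 0 0 1;.2 -.03 0 0 1;.2 -.03 0 0 1;.2 -.03 0 0 1' >/dev/null
python3 -m crank '.2 -.03 .03 0 1;.2 -.03 .06 0 1;.2 -.03 .06 0 1;.2 -.03 .08 0 1;.1 -.03 .08 0 1;.02 -.01 .05 0 1' >/dev/null
python3 g.py 0.405 0.222 0.24 85, 0.405 0.222 0.14 85
```

```text
t 3.9 p [0.4066 0.2248 0.2394] psi 85.3 tilt 0.1 f [-0.1 -0.8 -0. ] w 0.0867 g 0.0 q7 -0.68
[0.405, 0.222, 0.24, 85.0] shift [-0.015 -0.007 -0.003] norm 0.02 yaw 0.003
[0.405, 0.222, 0.14, 85.0] shift [0.  0.  0.5] norm 0.50 yaw -0.000
```

```bash
python3 -m crank '-.01 0 .1 0 1;0 0 .15 0 1;0 0 .15 0 1;0 0 .09 0 1;0 0 0 0 -1;0 0 0 0 -1;0 0 0 0 -1;0 0 0 0 -1;0 0 0 0 -1;0 0 0 0 -1' 20
python3 - <<'E'
# arc increments in tool units (tool y=+x tumbler, z down)
import numpy as np
r=np.hypot(.155,.046);a0=np.arctan2(.046,.155)
al=np.linspace(0,1.77,25);P=np.c_[-r*np.cos(a0+al),-r*np.sin(a0+al)]/.2
print(np.diff(P,axis=0).round(3).tolist())
E
```

```text
time: 4.9
ee_pos: [0.4081, 0.2204, 0.1429]
eef_rot: [0.737, 0.676, 0.0, 0.0]
ft_force: [0.1, 0.1, -0.2]
width: 0.0468
grip_force: 0.0
[[0.019, -0.056], [0.023, -0.055], [0.027, -0.053], [0.031, -0.051], [0.035, -0.048], [0.038, -0.046], [0.041, -0.043], [0.044, -0.04], [0.047, -0.036], [0.05, -0.033], [0.052, -0.029], [0.054, -0.025], [0.056, -0.021], [0.057, -0.017], [0.058, -0.013], [0.059, -0.008], [0.059, -0.004], [0.06, 0.0], [0.059, 0.005], [0.059, 0.009], [0.058, 0.014], [0.057, 0.018], [0.055, 0.022], [0.054, 0.026]]
```

```bash
python3 -m crank '0 0 .01 0 -1;0 0 0 0 -1;0 0 0 0 -1;0 0 0 0 -1;0 0 0 0 -1;0 0 0 0 -1;0 0 0 0 -1;0 0 0 0 -1'
python3 -m crank '0.02 0.02 -.056 0 -1;-.02 .023 -.055 0 -1;0 .027 -.053 0 -1;0 .031 -.051 0 -1;0 .035 -.048 0 -1;0 0 0 0 -1'
```

```text
time: 5.7
ee_pos: [0.405, 0.2206, 0.1402]
eef_rot: [0.737, 0.676, -0.003, -0.001]
ft_force: [-14.9, -1.8, 10.9]
width: 0.0093
grip_force: 20.0
time: 6.3
ee_pos: [0.4313, 0.2185, 0.1936]
eef_rot: [0.737, 0.676, -0.004, -0.002]
ft_force: [-24.4, -4.0, 16.3]
width: 0.0094
grip_force: 20.0
```

```bash
python3 -m crank '0 -.02 -.02 0 -1;0 0 0 0 -1' 12; python3 -m crank '0 .035 -.046 0 -1;0 .038 -.043 0 -1;0 .042 -.04 0 -1;0 .045 -.036 0 -1;0 .05 -.033 0 -1;0 0 0 0 -1'
```

```text
time: 6.5
ee_pos: [0.4325, 0.2177, 0.1973]
eef_rot: [0.738, 0.675, 0.001, 0.001]
ft_force: [8.0, 0.4, -7.7]
width: 0.0094
grip_force: 12.0
time: 7.1
ee_pos: [0.4742, 0.2136, 0.2366]
eef_rot: [0.738, 0.675, 0.0, 0.0]
ft_force: [2.3, -2.6, -6.8]
width: 0.0091
grip_force: 12.0
```

```bash
python3 -m crank '0 .052 -.028 0 -1;0 .054 -.025 0 -1;0 .056 -.021 0 -1;0 .057 -.017 0 -1;0 0 0 0 -1';python3 -m crank '0 .058 -.013 0 -1;0 .059 -.008 0 -1;0 .059 -.004 0 -1;0 .06 0 0 -1;0 .059 .005 0 -1;0 0 0 0 -1'
```

```text
time: 7.6
ee_pos: [0.5172, 0.2099, 0.2551]
eef_rot: [0.738, 0.675, -0.0, 0.0]
ft_force: [-2.5, -6.3, 4.2]
width: 0.0093
grip_force: 12.0
time: 8.2
ee_pos: [0.5759, 0.2048, 0.2586]
eef_rot: [0.738, 0.675, -0.0, 0.0]
ft_force: [-0.2, -6.6, 2.9]
width: 0.0097
grip_force: 12.0
```

```bash
python3 -m crank '0 .059 .009 0 -1;0 .058 .014 0 -1;0 .057 .018 0 -1;0 .02 .007 0 -1; 0 0 0 0 -1'; python3 g.py
```

```text
time: 8.7
ee_pos: [0.6138, 0.2016, 0.2492]
eef_rot: [0.737, 0.675, -0.0, 0.0]
ft_force: [-0.7, -6.8, 1.4]
width: 0.0096
grip_force: 12.0
t 8.7 p [0.6138 0.2016 0.2492] psi 85.0 tilt 0.1 f [-0.7 -6.8  1.4] w 0.0096 g 12.0 q7 -0.74
```

```bash
python3 -m crank '0 .055 .022 0 -1;0 .054 .026 0 -1;0 0 0 0 -1'; python3 -m crank '0 .02 .012 0 -1;0 0 0 0 -1;0 0 0 0 -.5;0 0 0 0 -.5;0 0 0 0 -.5;0 0 0 0 -.5;0 0 0 0 -.5;0 0 0 0 -.5'
```

```text
time: 9.0
ee_pos: [0.6359, 0.1999, 0.2393]
eef_rot: [0.737, 0.675, -0.0, 0.0]
ft_force: [1.0, -6.0, 0.9]
width: 0.0094
grip_force: 12.0
time: 9.8
ee_pos: [0.6395, 0.2003, 0.2373]
eef_rot: [0.737, 0.676, 0.0, -0.0]
ft_force: [-0.6, -0.2, 0.8]
width: 0.0218
grip_force: 0.0
```

```bash
python3 -m crank '0 0 -.08 0 -.5;0 0 -.15 0 -.5;0 0 -.15 0 -.5;0 0 -.1 0 -.5' >/dev/null
cat > cast.py <<'E'
import sys
from h import *
c=shot('top',sys.argv[1]); i=c['img']; hsv=cv2.cvtColor(i,cv2.COLOR_BGR2HSV)
roi=np.zeros(i.shape[:2],bool);roi[118:256,85:365]=1
sil=((hsv[...,1]<70)&(hsv[...,2]>85)&roi).astype(np.uint8)
sil=cv2.morphologyEx(sil,cv2.MORPH_CLOSE,np.ones((5,5)))
n,l,s,ce=cv2.connectedComponentsWithStats(sil)
for k in range(1,n):
    if 60<s[k,4]<600 :
        ys,xs=np.nonzero(l==k); (u,v),(w,h),a=cv2.minAreaRect(np.c_[xs,ys].astype(np.float32))
        P=np.array([ray(c,x,y,.018)[:2] for x,y in zip(xs,ys)]); m=P.mean(0);W,V=np.linalg.eigh(np.cov((P-m).T));a=V[:,1]*np.sign(V[0,1]);t=(P-m)@a;q=(P-m)@V[:,0]
        mid=m+a*(t.max()+t.min())/2+V[:,0]*(q.max()+q.min())/2
        print(s[k],'mid',mid.round(3),'axis %.1f'%np.degrees(np.arctan2(a[1],a[0])),'len %.3f wid %.3f'%(np.ptp(t),np.ptp(q)))
E
python3 cast.py top1.png; python3 g.py .583 -.231 .33 85, .583 -.231 .33 -22, .583 -.231 .007 -22
```

```text
[292 163  14  24 158] mid [ 0.583 -0.23 ] axis -22.9 len 0.078 wid 0.025
[243 166  22  33 344] mid [ 0.56  -0.066] axis 37.7 len 0.100 wid 0.089
[269 166   8  14  97] mid [ 0.59  -0.143] axis 1.4 len 0.043 wid 0.023
[296 202  15  26 160] mid [ 0.454 -0.239] axis 20.1 len 0.082 wid 0.024
[325 203  13  26 167] mid [ 0.451 -0.334] axis -17.8 len 0.083 wid 0.024
[193 241  36  15 320] mid [0.342 0.058] axis -83.2 len 0.112 wid 0.049
[284 248  44   5  96] mid [ 0.339 -0.248] axis 86.1 len 0.138 wid 0.008
t 10.2 p [0.6401 0.201  0.3399] psi 85.0 tilt 0.4 f [-1.1  0.6  2.3] w 0.0218 g 0.0 q7 -0.70
[0.583, -0.231, 0.33, 85.0] shift [-2.177 -0.096  0.049] norm 2.18 yaw 0.000
[0.583, -0.231, 0.33, -22.0] shift [ 0.  0. -0.] norm 0.00 yaw 1.189
[0.583, -0.231, 0.007, -22.0] shift [ 0.    -0.     1.615] norm 1.61 yaw -0.000
```

View pics/top1.png

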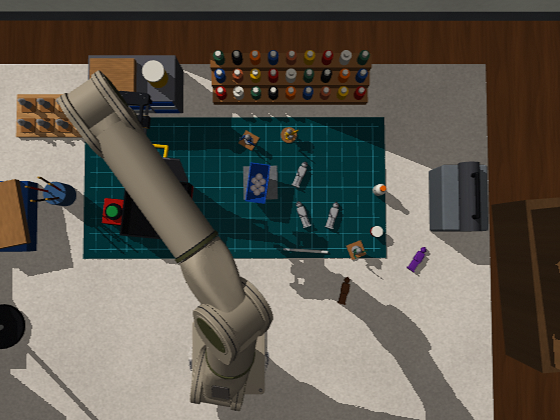

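The lid stands open, with its handle showing at about (160,150). The castings and cup have not moved. Next is casting A.

```bash
python3 -m crank '-.1 0 0 0 0;-.2 -.01 0 0 0;-.2 -.01 0 0 0;-.2 -.01 0 0 0.3;-.2 -.01 0 0 .3;-.2 -.01 0 0 .3;-.2 -.01 0 0 .3;-.2 -.01 0 0 .3;-.2 -.01 0 0 .3;-.2 -.01 .04 0 .3' >/dev/null
python3 -m crank '-.2 0 0 .05 .3;-.15 0 0 .09 .3;0 0 0 .09 .3;0 0 0.05 .09 .3;0 0 .1 .09 .3;0 0 .1 .09 .3;0 0 .1 .09 .3;0 0 .1 .09 .3;0 0 .1 .09 .3;0 0 .1 .09 .3'>/dev/null
python3 -m crank '0 0 0 .09 .3;0 0 0 .09 .3;0 0 0 .09 .3;0 0 0 .09 .3;0 0 0 .06 .3' >/dev/null
python3 g.py .583 -.23 .15 -22.5, .583 -.23 .008 -22.5
```

```text
t 12.8 p [ 0.5807 -0.2461  0.1965] psi -30.5 tilt 0.1 f [ 0.4 -0.2 -0.1] w 0.0563 g 0.0 q7 -1.91
[0.583, -0.23, 0.15, -22.5] shift [-0.031 -0.075  0.232] norm 0.25 yaw -0.089
[0.583, -0.23, 0.008, -22.5] shift [ 0.   -0.    0.71] norm 0.71 yaw -0.000
```

```bash
python3 -m crank '-.03 -.075 0.05 -.09 .3;0 0 .18 0 .3;0 0 .2 0 .3;0 0 .2 0 .3;0 0 .2 0 .3;0 0 .1 0 .3' >/dev/null; python3 g.py .583 -.23 .008 -22.5
```

```text
t 13.3 p [ 0.5813 -0.2297  0.0066] psi -22.1 tilt 0.2 f [-0.9 -0.2  0.8] w 0.0565 g 0.0 q7 -1.87
[0.583, -0.23, 0.008, -22.5] shift [ 0.008 -0.002 -0.007] norm 0.01 yaw 0.005
```

```bash
python3 -m crank '0 0 -.005 0 -1;0 0 0 0 -1;0 0 0 0 -1;0 0 0 0 -1;0 0 0 0 -1;0 0 0 0 -1;0 0 0 0 -1' 25;  python3 -m crank '0 0 -.08 0 -1;0 0 -.2 0 -1;0 0 -.2 0 -1;0 0 -.2 0 -1;0 0 -.2 0 -1;0 0 -.1 0 -1;0 0 0 0 -1'; python3 g.py .455 .165 .2 -22.5, .455 .165 .2 -5, .455 .165 .062 -5
```

```text
time: 14.05
ee_pos: [0.5832, -0.2307, 0.0116]
eef_rot: [0.981, -0.192, 0.001, 0.0]
ft_force: [-1.7, -0.5, 6.0]
width: 0.0238
grip_force: 25.0
time: 14.75
ee_pos: [0.5841, -0.2304, 0.211]
eef_rot: [0.981, -0.191, 0.003, 0.001]
ft_force: [0.4, -0.1, -1.6]
width: 0.0236
grip_force: 24.9
t 14.8 p [ 0.5841 -0.2304  0.211 ] psi -22.1 tilt 0.4 f [ 0.4 -0.1 -1.6] w 0.0236 g 24.9 q7 -1.80
[0.455, 0.165, 0.2, -22.5] shift [-1.341 -1.59   0.055] norm 2.08 yaw 0.005
[0.455, 0.165, 0.2, -5.0] shift [ 0. -0. -0.] norm 0.00 yaw -0.194
[0.455, 0.165, 0.062, -5.0] shift [ 0.   -0.    0.69] norm 0.69 yaw -0.000
```

```bash
python3 -m crank '-.06 -.07 0 0 -1;-.13 -.15 0 0 -1;-.13 -.15 0 0 -1;-.13 -.16 0 0 -1;-.13 -.16 0 0 -1;-.13 -.16 0 0 -1;-.13 -.16 0 0 -1;-.13 -.16 0 0 -1;-.13 -.15 0 0 -1;-.13 -.15 0 0 -1' >/dev/null
python3 -m crank '-.11 -.12 0 0 -1;0 0 0 -.09 -1;0 0 0 -.09 -1;0 0 0 0 -1' >/dev/null; python3 g.py .455 .165 .062 -5
```

```text
t 16.1 p [0.4531 0.1651 0.2055] psi -5.7 tilt 0.1 f [-0.3 -0.3 -2.1] w 0.0236 g 24.9 q7 -2.17
[0.455, 0.165, 0.062, -5.0] shift [ 0.01  -0.001  0.718] norm 0.72 yaw -0.008
```

```bash
python3 -m crank '0.01 0 .1 0 -1;0 0 .2 0 -1;0 0 .2 0 -1;0 0 .15 0 -1;0 0 .07 0 -1;0 0 0 0 -.3;0 0 0 0 -.3;0 0 0 0 -.3;0 0 0 0 -.3' ; python3 -m crank '0 0 -.1 0 -.3;0 0 -.2 0 -.3;0 0 -.2 0 -.3;0 0 -.2 0 .3;0 0 -.05 0 .3' >/dev/null; python3 g.py .454 -.239 .21 -5, .454 -.239 .21 20, .454 -.239 .009 20
```

```text
time: 17.05
ee_pos: [0.4568, 0.1651, 0.0637]
eef_rot: [0.999, -0.052, 0.001, -0.0]
ft_force: [-0.1, -0.1, -0.5]
width: 0.0302
grip_force: 0.0
t 17.6 p [0.4577 0.166  0.2173] psi -5.9 tilt 0.4 f [-0.7  0.9  0.1] w 0.0395 g 0.0 q7 -2.17
[0.454, -0.239, 0.21, -5.0] shift [0.19  2.016 0.037] norm 2.03 yaw -0.010
[0.454, -0.239, 0.21, 20.0] shift [ 0. -0. -0.] norm 0.00 yaw -0.278
[0.454, -0.239, 0.009, 20.0] shift [0.    0.    1.005] norm 1.00 yaw -0.000
```

```bash
python3 -m crank '.01 .1 0 0 .3;.02 .2 0 0 .3;.02 .2 0 0 .3;.02 .2 0 0 .3;.02 .2 0 0 .3;.02 .2 0 0 .3;.02 .2 0 0 .3;.02 .2 0 0 .3;.02 .2 0 0 .3;.02 .2 0 0 .3' >/dev/null
python3 -m crank '0 .12 0 0 .3;0 0 0 -.09 .3;0 0 0 -.09 .3;0 0 .1 -.09 .3;0 0 .2 0 .3;0 0 .2 0 .3;0 0 0 0 .3' >/dev/null; python3 cast.py top2.png; python3 g.py  .454 -.239 .009 20
```

```text
[112 133  12  11 101] mid [0.703 0.359] axis 89.3 len 0.036 wid 0.033
[ 97 145  82  15 192] mid [0.649 0.294] axis 82.6 len 0.264 wid 0.034
[243 166  23  33 372] mid [ 0.56  -0.066] axis 38.2 len 0.100 wid 0.089
[269 166   8  14 101] mid [ 0.59  -0.143] axis -2.0 len 0.043 wid 0.023
[169 203  11  25 149] mid [0.453 0.172] axis -7.8 len 0.078 wid 0.026
t 19.3 p [ 0.4508 -0.2402  0.1112] psi 18.4 tilt 0.2 f [0.8 0.2 1.2] w 0.0563 g 0.0 q7 -0.94
[0.454, -0.239, 0.009, 20.0] shift [ 0.017 -0.001  0.511] norm 0.51 yaw -0.018
```

```bash
python3 -m crank '0.017 0 .11 -.018 .3;0 0 .2 0 .3;0 0 .15 0 .3;0 0 .045 0 .3;0 0 0 0 -1;0 0 0 0 -1;0 0 0 0 -1;0 0 0 0 -1;0 0 0 0 -1;0 0 0 0 -1' 25;  python3 -m crank '0 0 0 0 -1;0 0 -.08 0 -1;0 0 -.2 0 -1;0 0 -.2 0 -1;0 0 -.2 0 -1;0 0 -.2 0 -1;0 0 -.1 0 -1;0 0 0 0 -1'; python3 g.py .455 .218 .2 20, .455 .218 .2 -5, .455 .218 .062 -5
```

```text
time: 20.3
ee_pos: [0.4558, -0.24, 0.0121]
eef_rot: [0.985, 0.174, 0.0, 0.0]
ft_force: [-2.5, 0.5, 6.8]
width: 0.0236
grip_force: 25.0
time: 21.1
ee_pos: [0.4567, -0.2403, 0.2104]
eef_rot: [0.985, 0.174, 0.002, 0.002]
ft_force: [0.5, 0.4, -1.9]
width: 0.0239
grip_force: 25.0
t 21.1 p [ 0.4567 -0.2403  0.2104] psi 20.0 tilt 0.3 f [ 0.5  0.4 -1.9] w 0.0239 g 25.0 q7 -0.88
[0.455, 0.218, 0.2, 20.0] shift [ 0.777 -2.156  0.052] norm 2.29 yaw 0.000
[0.455, 0.218, 0.2, -5.0] shift [ 0.  0. -0.] norm 0.00 yaw 0.278
[0.455, 0.218, 0.062, -5.0] shift [ 0.   -0.    0.69] norm 0.69 yaw -0.000
```

```bash
python3 -m crank '.03 -.1 0 0 -1;.07 -.19 0 0 -1;.07 -.19 0 0 -1;.07 -.19 0 0 -1;.07 -.19 0 0 -1;.07 -.19 0 0 -1;.07 -.19 0 0 -1;.07 -.19 0 0 -1;.07 -.19 0 0 -1;.07 -.19 0 0 -1' >/dev/null
python3 -m crank '.07 -.19 0 0 -1;.07 -.19 0 0 -1;.05 -.13 0 0 -1;0 0 0 .09 -1;0 0 0 .09 -1;0 0 0 .09 -1;0 0 0 0 -1' >/dev/null; python3 g.py .455 .238 .062 -5
```

```text
t 22.8 p [0.4549 0.2545 0.2059] psi -4.3 tilt 0.1 f [ 0.3 -0.3 -2.6] w 0.0237 g 25.0 q7 -2.38
[0.455, 0.238, 0.062, -5.0] shift [0.007 0.082 0.719] norm 0.72 yaw 0.007
```

```bash
python3 -m crank '0.007 0.05 .1 0 -1;0 0 .2 0 -1;0 0 .2 0 -1;0 0 .15 0 -1;0 0 .07 0 -1;0 0 0 0 -.3;0 0 0 0 -.3;0 0 0 0 -.3;0 0 0 0 -.3' ; python3 -m crank '0 0 -.1 0 -.3;0 0 -.2 0 -.3;0 0 -.2 0 -.3;0 0 -.2 0 .3;0 0 -.05 0 .3' >/dev/null; python3 cast.py top3.png; python3 g.py .451 -.334 .21 -5, .451 -.334 .21 -17.5, .451 -.334 .009 -17.5
```

```text
time: 23.7
ee_pos: [0.4577, 0.2447, 0.0647]
eef_rot: [0.999, -0.037, 0.001, -0.0]
ft_force: [-0.9, 0.8, -0.3]
width: 0.0307
grip_force: 0.0
[112 133  12  11 101] mid [0.703 0.359] axis 89.3 len 0.036 wid 0.033
[ 96 145  83  15 191] mid [0.649 0.295] axis 82.7 len 0.266 wid 0.034
[243 166  23  33 370] mid [ 0.56  -0.066] axis 38.2 len 0.100 wid 0.089
[269 166   8  14 100] mid [ 0.59  -0.143] axis -1.8 len 0.042 wid 0.023
[325 203  13  26 168] mid [ 0.451 -0.336] axis -17.4 len 0.083 wid 0.027
[175 212   8  27 119] mid [0.421 0.157] axis -7.5 len 0.084 wid 0.017
[283 248  45   5 119] mid [ 0.339 -0.246] axis 86.0 len 0.142 wid 0.008
t 24.2 p [0.4584 0.2455 0.2179] psi -4.3 tilt 0.4 f [1.  0.1 2.1] w 0.0435 g 0.0 q7 -2.35
[0.451, -0.334, 0.21, -5.0] shift [0.178 2.892 0.039] norm 2.90 yaw 0.008
[0.451, -0.334, 0.21, -17.5] shift [ 0. -0. -0.] norm 0.00 yaw 0.139
[0.451, -0.334, 0.009, -17.5] shift [ 0.    -0.     1.005] norm 1.00 yaw -0.000
```

```bash
python3 -m crank '.01 .1 0 0 .3;.02 .2 0 0 .3;.02 .2 0 0 .3;.02 .2 0 0 .3;.02 .2 0 0 .3;.02 .2 0 0 .3;.02 .2 0 0 .3;.02 .2 0 0 .3;.02 .2 0 0 .3;.01 .2 0 0 .3' >/dev/null
python3 -m crank '0 .2 0 0 .3;0 .2 0 0 .3;0 .2 0 0 .3;0 .2 0 0 .3;0 .2 0 0 .3;0 0 .1 .09 .3;0 0 .2 .05 .3;0 0 .2 0 .3;0 0 0 0 .3' >/dev/null;  python3 g.py  .451 -.335 .009 -17.5
```

```text
t 26.1 p [ 0.4461 -0.3347  0.1076] psi -16.8 tilt 0.6 f [-0.7  0.5 -0.4] w 0.0566 g 0.0 q7 -1.40
[0.451, -0.335, 0.009, -17.5] shift [ 0.024 -0.005  0.493] norm 0.49 yaw 0.007
```

```bash
python3 -m crank '0.025 0 .1 .007 .3;0 0 .2 0 .3;0 0 .15 0 .3;0 0 .04 0 .3;0 0 0 0 -1;0 0 0 0 -1;0 0 0 0 -1;0 0 0 0 -1;0 0 0 0 -1;0 0 0 0 -1' 25;  python3 -m crank '0 0 0 0 -1;0 0 -.08 0 -1;0 0 -.2 0 -1;0 0 -.2 0 -1;0 0 -.2 0 -1;0 0 -.2 0 -1;0 0 -.1 0 -1;0 0 0 0 -1'; python3 g.py .47 .195 .2 -17, .47 .195 .08 -5
```

```text
time: 27.15
ee_pos: [0.4548, -0.3385, 0.0162]
eef_rot: [0.988, -0.152, 0.001, 0.0]
ft_force: [-1.3, 2.1, 6.7]
width: 0.0235
grip_force: 25.0
time: 27.95
ee_pos: [0.4556, -0.3389, 0.2156]
eef_rot: [0.988, -0.152, 0.003, 0.002]
ft_force: [1.0, -0.6, -2.3]
width: 0.0234
grip_force: 25.0
t 27.9 p [ 0.4556 -0.3389  0.2156] psi -17.5 tilt 0.4 f [ 1.  -0.6 -2.3] w 0.0234 g 25.0 q7 -1.39
[0.47, 0.195, 0.2, -17.0] shift [-0.734 -2.568  0.078] norm 2.67 yaw -0.005
[0.47, 0.195, 0.08, -5.0] shift [ 0.  -0.   0.6] norm 0.60 yaw -0.133
```

```bash
python3 -m crank '-.03 -.1 0 0 -1;-.055 -.19 0 0 -1;-.055 -.19 0 0 -1;-.055 -.19 0 0 -1;-.055 -.19 0 0 -1;-.055 -.19 0 0 -1;-.055 -.19 0 0 -1;-.055 -.19 0 0 -1;-.055 -.19 0 0 -1;-.055 -.19 0 0 -1' >/dev/null
python3 -m crank '-.055 -.19 0 0 -1;-.055 -.19 0 0 -1;-.055 -.19 0 0 -1;-.05 -.16 0 -.05 -1;0 0 0 -.08 -1;0 0 0 0 -1' >/dev/null; python3 g.py .47 .195 .08 -5
```

```text
t 29.6 p [0.4649 0.1915 0.2103] psi -5.5 tilt 0.1 f [-0.1 -1.3 -1.3] w 0.0237 g 25.0 q7 -2.24
[0.47, 0.195, 0.08, -5.0] shift [ 0.023 -0.02   0.652] norm 0.65 yaw -0.006
```

```bash
python3 -m crank '0.02 -0.02 .1 0 -1;0 0 .2 0 -1;0 0 .2 0 -1;0 0 .12 0 -1;0 0 .03 0 -1;0 0 0 0 -.3;0 0 0 0 -.3;0 0 0 0 -.3;0 0 0 0 -.3' ; python3 -m crank '0 0 -.1 0 -.3;0 0 -.2 0 -.3;0 0 -.2 0 -.3;0 0 -.2 0 .3;0 0 -.05 0 1' >/dev/null; python3 g.py .528 -.095 .2 -5.5, .528 -.095 .2 -6.5
```

```text
time: 30.45
ee_pos: [0.4711, 0.1945, 0.0825]
eef_rot: [0.999, -0.051, 0.001, -0.0]
ft_force: [0.4, 0.9, 0.8]
width: 0.0303
grip_force: 0.0
t 30.9 p [0.4719 0.1955 0.2362] psi -5.8 tilt 0.4 f [ 0.4  0.5 -0.3] w 0.0395 g 0.0 q7 -2.25
[0.528, -0.095, 0.2, -5.5] shift [0.426 1.417 0.181] norm 1.49 yaw -0.003
[0.528, -0.095, 0.2, -6.5] shift [ 0. -0. -0.] norm 0.00 yaw 0.011
```

```bash
python3 -m crank '.03 .1 0 0 1;.055 .19 0 0 1;.055 .19 0 0 1;.055 .19 0 0 1;.055 .19 0 0 1;.055 .19 0 0 1;.055 .19 0 0 1;.055 .18 0 0.01 1;0 0 0 0 1;0 0 0 0 1' >/dev/null
python3 - <<'E'
from h import *
c=shot('top','top4.png'); cv2.imwrite('pics/crop4.png',cv2.resize(c['img'][112:268,90:400],None,fx=2.58,fy=2.58,interpolation=cv2.INTER_CUBIC)); shot('scene','scene4.png')
E
python3 g.py .528 -.095 .2 -6.5
```

```text
t 32.0 p [ 0.5242 -0.0953  0.2314] psi -6.6 tilt 0.0 f [-0.8  0.1 -0.1] w 0.0871 g 0.0 q7 -1.68
[0.528, -0.095, 0.2, -6.5] shift [ 0.019 -0.004  0.157] norm 0.16 yaw -0.001
```

View pics/crop4.png

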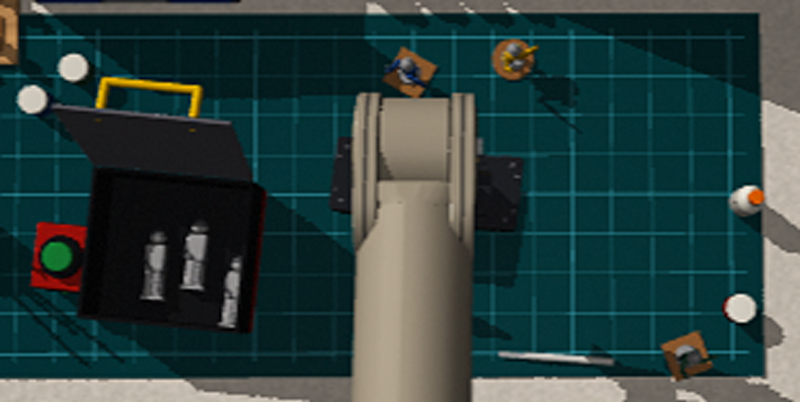

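View pics/scene4.png

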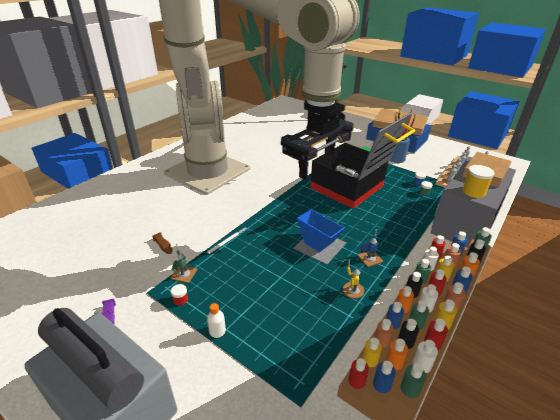

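All three figures lie in the tub, at crop pixels (155,265), (195,255) and (232,290). The lid leans open, the mat is clear, and the cup stands under the gripper.

```bash
python3 -m crank '.02 -.003 .1 0 1;0 0 .2 0 1;0 0 .2 0 1;0 0 .2 0 1;0 0 .14 0 1;0 0 .06 0 1;0 0 0 0 1' >/dev/null; python3 g.py .528 -.095 .05 -6.3; python3 -m crank '0 0 0 0 -1;0 0 0 0 -1;0 0 0 0 -1;0 0 0 0 -1;0 0 0 0 -1;0 0 0 0 -1;0 0 0 0 -1;0 0 0 0 -1' 40; python3 -m crank '0 0 -.04 0 -1;0 0 -.04 0 -1;0 0 -.04 0 -1;0 0 -.08 0 -1;0 0 -.1 0 -1;0 0 -.1 0 -1;0 0 -.1 0 -1;0 0 -.1 0 -1;0 0 -.1 0 -1;0 0 -.03 0 -1';  python3 -m crank '0 0 0 0 -1;0 0 0 0 -1'; python3 -c "
from h import *
shot('scene','scene5.png')"
```

```text
t 32.8 p [ 0.5275 -0.0954  0.0505] psi -6.6 tilt 0.1 f [-0.8 -0.1  0.2] w 0.0873 g 0.0 q7 -1.79
[0.528, -0.095, 0.05, -6.3] shift [ 0.002 -0.002  0.003] norm 0.00 yaw -0.003
time: 33.55
ee_pos: [0.5288, -0.0963, 0.0522]
eef_rot: [0.998, -0.058, 0.001, 0.0]
ft_force: [-2.0, 1.5, 6.5]
width: 0.0616
grip_force: 39.9
time: 34.55
ee_pos: [0.5293, -0.0964, 0.2004]
eef_rot: [0.998, -0.058, 0.002, 0.0]
ft_force: [-0.5, 1.1, -2.1]
width: 0.0616
grip_force: 39.9
time: 34.75
ee_pos: [0.5278, -0.0965, 0.1967]
eef_rot: [0.998, -0.058, -0.0, 0.0]
ft_force: [-0.7, 0.1, -1.9]
width: 0.0619
grip_force: 39.9
```

View pics/scene5.png

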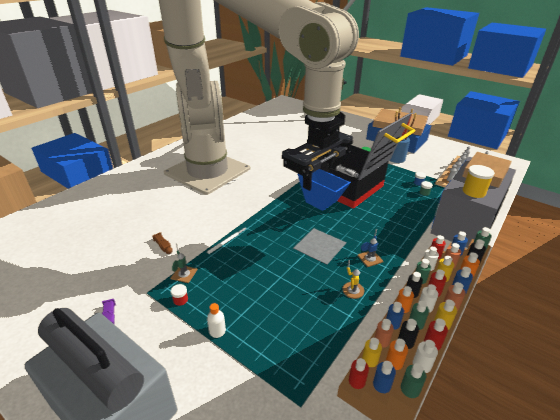

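```bash
python3 -m crank '0 0 0 -.03 -1;0 0 0 -.06 -1;0 0 0 -.09 -1;0 0 0 -.09 -1;0 0 0 -.09 -1;0 0 0 -.09 -1;0 0 0 -.09 -1;0 0 0 -.09 -1;0 0 0 -.09 -1;0 0 0 -.09 -1' >/dev/null; python3 -m crank '0 0 0 -.09 -1;0 0 0 -.06 -1;0 0 0 -.05 -1;0 0 0 0 -1'>/dev/null;  python3 g.py .435 .048 .2 85, .435 .048 .155 85
```

```text
t 36.2 p [ 0.5278 -0.0964  0.1964] psi 84.3 tilt 0.1 f [ 0.1 -1.1 -2.9] w 0.0619 g 39.9 q7 -0.16
[0.435, 0.048, 0.2, 85.0] shift [ 0.672 -0.534 -0.018] norm 0.86 yaw -0.008
[0.435, 0.048, 0.155, 85.0] shift [0.    0.    0.225] norm 0.23 yaw -0.000
```

```bash
python3 -m crank '.05 -.04 0 -.008 -1;.1 -.08 0 0 -1;.12 -.1 0.02 0 -1;.12 -.1 0.04 0 -1;.12 -.1 .04 0 -1;.1 -.07 .04 0 -1;.05 -.04 .04 0 -1;0 0 .03 0 -1;0 0 0 0 -1' >/dev/null;  python3 g.py .435 .048 .155 85; python3 -c "
from h import *
c=shot('top','top6.png');a=c['img'][112:268,90:400]
cv2.imwrite('pics/crop6.png',cv2.resize(a,None,fx=2.58,fy=2.58,interpolation=cv2.INTER_CUBIC))"
```

```text
t 37.1 p [0.4344 0.0437 0.1546] psi 84.9 tilt 0.0 f [ 0.3 -0.  -3. ] w 0.0617 g 39.9 q7 -0.29
[0.435, 0.048, 0.155, 85.0] shift [ 0.022  0.001 -0.002] norm 0.02 yaw -0.001
```

```bash
python3 -m crank '.05 0 0 0 -1;.03 0 0 0 -1;.015 0 0 0 -1;0.015 0 0 0 -1' 15; python3 -m crank '.015 0 0 0 -1;.015 0 0 0 -1'
```

```text
time: 37.55
ee_pos: [0.4366, 0.0668, 0.1554]
eef_rot: [0.738, 0.675, 0.0, -0.0]
ft_force: [0.9, 0.4, -2.5]
width: 0.0618
grip_force: 14.9
time: 37.75
ee_pos: [0.437, 0.0724, 0.1554]
eef_rot: [0.738, 0.675, -0.0, 0.0]
ft_force: [-2.0, -6.2, 2.1]
width: 0.0622
grip_force: 14.9
```

```bash
python3 -m crank '.026 0 -.02 0 -1;.026 0 -.02 0 -1;.029 0 -.017 0 -1;.029 0 -.017 0 -1;0 0 0 0 -1'; python3 -m crank '.032 0 -.011 0 -1;.032 0 -.011 0 -1;0 0 0 0 -1';python3 -c "
from h import *
c=shot('scene','scene7.png');a=c['img'][100:250,240:440]
cv2.imwrite('pics/crop7.png',cv2.resize(a,None,fx=3,fy=3,interpolation=cv2.INTER_CUBIC))"
```

```text
time: 38.25
ee_pos: [0.4393, 0.0954, 0.1709]
eef_rot: [0.737, 0.676, 0.001, 0.0]
ft_force: [-0.1, -0.8, 1.7]
width: 0.0618
grip_force: 15.0
time: 38.55
ee_pos: [0.4403, 0.1082, 0.175]
eef_rot: [0.737, 0.676, 0.001, 0.0]
ft_force: [-0.3, -1.7, 2.5]
width: 0.0617
grip_force: 15.0
```

View pics/crop7.png

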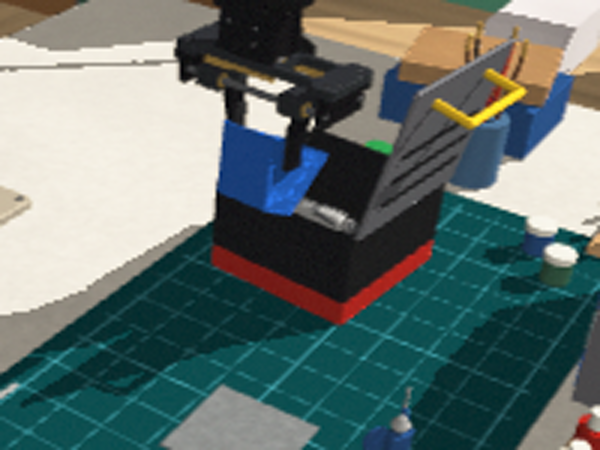

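The cup is pivoting on the rim, tilted about 30° into the tub (crop pixels 220–325, 125–215). I'll continue the arc.

```bash
python3 -m crank '.033 0 -.004 0 -1;.033 0 -.004 0 -1;.034 0 0.002 0 -1;.034 0 .002 0 -1;0 0 0 0 -1'; python3 -m crank '.033 0 .008 0 -1;.033 0 .009 0 -1;0 0 0 0 -1';python3 -c "
from h import *
c=shot('scene','scene8.png');a=c['img'][100:250,240:440]
cv2.imwrite('pics/crop8.png',cv2.resize(a,None,fx=3,fy=3,interpolation=cv2.INTER_CUBIC))"
```

```text
time: 39.1
ee_pos: [0.4425, 0.1352, 0.1753]
eef_rot: [0.737, 0.676, 0.001, -0.0]
ft_force: [0.1, 0.9, 1.4]
width: 0.0617
grip_force: 15.0
time: 39.4
ee_pos: [0.4436, 0.148, 0.1719]
eef_rot: [0.737, 0.676, 0.0, -0.0]
ft_force: [0.3, 1.4, 2.4]
width: 0.0618
grip_force: 15.0
```

View pics/crop8.png

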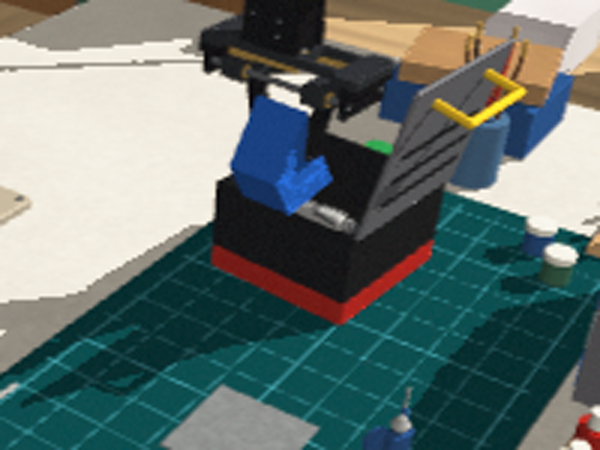

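The cup is at about 55–60° with the balls still inside. I'll go on tipping, pressing down slightly.

```bash
python3 -m crank '.03 0 .014 0 -1;.032 0 .016 0 -1;0 0 0 0 -1;.03 0 .018 0 -1;.028 0 .02 0 -1;0 0 0 0 -1;0 0 0 0 -1';python3 -m crank '.024 0 .022 0 -1;.024 0 .022 0 -1;0 0 0 0 -1;0 0 0 0 -1;0 0 0 0 -1';python3 -c "
from h import *
c=shot('scene','scene9.png');a=c['img'][100:250,240:440]
d=shot('top','top9.png')['img'][150:250,90:223]
cv2.imwrite('pics/crop9.png',np.hstack([cv2.resize(a,None,fx=2,fy=2,interpolation=cv2.INTER_CUBIC),cv2.resize(d,(399,300),interpolation=cv2.INTER_CUBIC)]))"
```

```text
time: 40.15
ee_pos: [0.4457, 0.1713, 0.1583]
eef_rot: [0.738, 0.675, 0.0, -0.0]
ft_force: [1.3, 2.5, 2.5]
width: 0.0615
grip_force: 15.0
time: 40.65
ee_pos: [0.4465, 0.1804, 0.1495]
eef_rot: [0.738, 0.675, 0.0, -0.0]
ft_force: [0.7, 2.6, 1.9]
width: 0.0623
grip_force: 15.0
```

View pics/crop9.png

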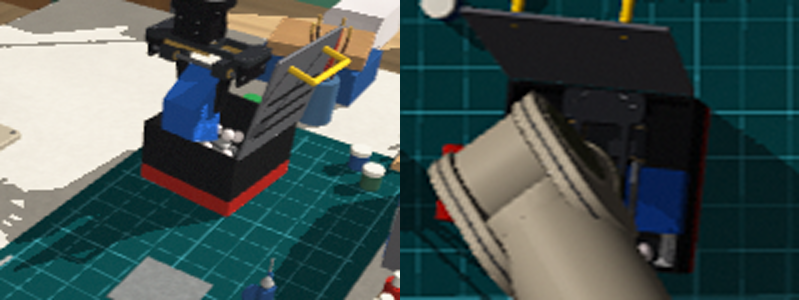

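The balls are out, visible in the tub at about (225,135) in the left view and (650,250) in the right. I'll jiggle once, lift, and loosen the grip so the cup swings back over the pad.

```bash
python3 -m crank '0 0 -.02 0 -1;0 0 .015 0 -1;0 0 -.02 0 -1;0 0 0 0 -1;0 0 -.05 0 -1;0 0 -.1 0 -1;0 0 -.15 0 -1;0 0 -.15 0 -1;0 0 -.1 0 -1;0 0 0 0 -1' >/dev/null; python3 -c "
from h import *
c=shot('scene','scene10.png');a=c['img'][80:230,240:440]
d=shot('top','top10.png')['img'][150:250,90:223]
cv2.imwrite('pics/crop10.png',np.hstack([cv2.resize(a,None,fx=2,fy=2,interpolation=cv2.INTER_CUBIC),cv2.resize(d,(399,300),interpolation=cv2.INTER_CUBIC)]))"; python3 g.py .56 -.12 .26 85
```

```text
t 41.9 p [0.4466 0.1803 0.2646] psi 84.9 tilt 0.0 f [-0.8  0.2 -2.2] w 0.0619 g 15.0 q7 -0.61
[0.56, -0.12, 0.26, 85.0] shift [-1.445  0.698  0.023] norm 1.61 yaw -0.001
```

View pics/crop10.png

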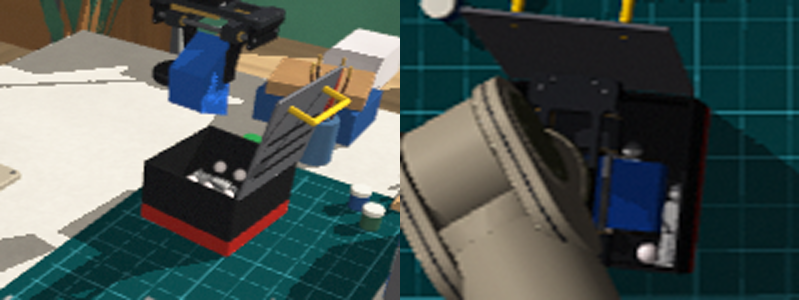

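```bash
python3 -m crank '-.08 .04 0 0 -1;-.15 .07 0 0 -1;-.18 .09 0 0 -1;-.18 .09 0 0 -1;-.18 .09 0 0 -1;-.18 .09 0 0 -1;-.18 .09 0 0 -1;-.16 .08 0 0 -1;-.1 .04 .1 0 -1;-.05 .02 .15 0 -1' >/dev/null; python3 -m crank '0 0 .1 0 -1;0 0 0 0 -1;0 0 0 0 -1;0 0 0 0 -1;0 0 0 0 -1;0 0 0 0 -1' 4;python3 -c "
from h import *
c=shot('scene','scene11.png');a=c['img'][80:280,220:420]
d=shot('top','top11.png')['img'][160:250,110:210]
cv2.imwrite('pics/crop11.png',np.hstack([cv2.resize(a,(400,400),interpolation=cv2.INTER_CUBIC),cv2.resize(d,(400,400),interpolation=cv2.INTER_CUBIC)]))"; python3 g.py
```

```text
time: 43.45
ee_pos: [0.5608, -0.1188, 0.1954]
eef_rot: [0.738, 0.675, 0.0, 0.001]
ft_force: [-0.6, 0.3, -1.5]
width: 0.0619
grip_force: 4.0
t 43.5 p [ 0.5607 -0.1189  0.195 ] psi 84.9 tilt 0.0 f [-0.1 -0.9 -2.1] w 0.0622 g 4.0 q7 -0.17
```

View pics/crop11.png

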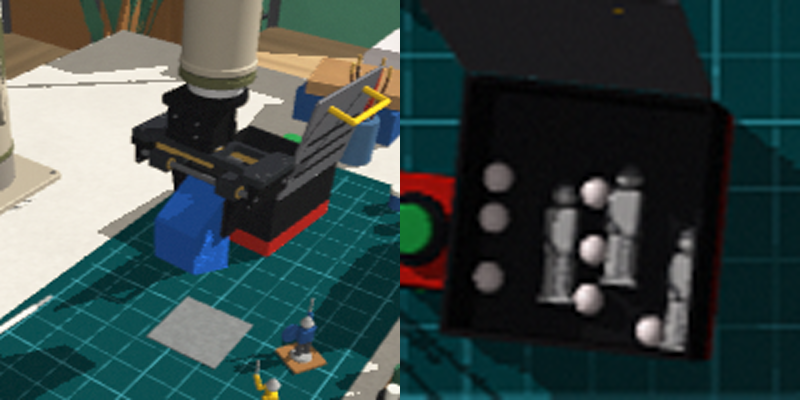

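There are seven balls and three figures in the tub, so the cup is empty. It is still tilted about 80°, so I'll lever it upright by resting its front lip on the tub's -y rim while lowering it outside.

```bash
python3 g.py .441 .113 .22 85; python3 -m crank '.05 -.04 -.08 0 -1;.13 -.08 -.06 0 -1;.18 -.1 0 0 -1;.18 -.1 0 0 -1;.18 -.1 0 0 -1;.18 -.1 0 0 -1;.14 -.1 0 0 -1;.07 -.06 0 0 -1;0 0 0 0 -1' 8 >/dev/null; python3 g.py .441 .113 .205 85
```

```text
t 43.5 p [ 0.5607 -0.1189  0.195 ] psi 84.9 tilt 0.0 f [-0.1 -0.9 -2.1] w 0.0622 g 4.0 q7 -0.17
[0.441, 0.113, 0.22, 85.0] shift [ 1.102 -0.699 -0.125] norm 1.31 yaw -0.001
t 44.5 p [0.4437 0.1163 0.2229] psi 85.1 tilt 0.1 f [ 0.5 -0.9 -0.6] w 0.0618 g 8.0 q7 -0.43
[0.441, 0.113, 0.205, 85.0] shift [-0.017 -0.012  0.09 ] norm 0.09 yaw 0.001
```

```bash
python3 -m crank '-.01 0 .06 0 -1;0 0 .04 0 -1;0 0 0 0 -1' >/dev/null; for k in 1 2; do python3 g.py; python3 -m crank '0 0 .02 0 -1;0 0 .02 0 -1;0 0 0 0 -1'>/dev/null; done; python3 g.py
```

```text
t 44.8 p [0.4441 0.1109 0.2008] psi 84.8 tilt 0.2 f [-0.4 -0.  -0.7] w 0.0622 g 8.0 q7 -0.45
t 45.0 p [0.4444 0.1121 0.194 ] psi 84.9 tilt 0.0 f [-0.1  0.4 -2.1] w 0.0619 g 8.0 q7 -0.46
t 45.4 p [0.4442 0.1122 0.186 ] psi 84.9 tilt 0.0 f [-0.2  0.2 -0.8] w 0.0620 g 8.0 q7 -0.47
```

```bash
python3 -m crank '-.035 0 .01 0 -1;-.035 0 .01 0 -1;0 0 0 0 -1'; python3 -m crank '-.035 0 .015 0 -1;-.035 0 .015 0 -1;0 0 0 0 -1';  python3 -m crank '-.03 0 .022 0 -1;-.03 0 .022 0 -1;0 0 0 0 -1'
```

```text
time: 45.65
ee_pos: [0.4432, 0.0968, 0.1822]
eef_rot: [0.738, 0.674, -0.0, 0.0]
ft_force: [-0.7, 0.3, -0.8]
width: 0.0616
grip_force: 8.0
time: 45.95
ee_pos: [0.4418, 0.083, 0.176]
eef_rot: [0.738, 0.675, -0.0, -0.0]
ft_force: [0.3, 0.2, -1.0]
width: 0.0618
grip_force: 8.0
time: 46.25
ee_pos: [0.4405, 0.0714, 0.167]
eef_rot: [0.738, 0.675, -0.001, -0.0]
ft_force: [-0.7, 0.7, -1.0]
width: 0.0623
grip_force: 8.0
```

```bash
cat > tilt.py <<'E'
import sys
from h import *
s=read_state(); m=R.from_quat(s['eef_rot']).as_matrix(); X=m[:,0]; Y=m[:,1]; Z=np.array([0,0,1.]); g=np.array(s['ee_pos'])+[0,0,.0125]
V=np.array([[sx*(.028 if z==0 else .061),sy*.031,z] for z in(0,.072) for sx in(-1,1) for sy in(-1,1)])
b=float(sys.argv[2]) if len(sys.argv)>2 else .025
W=V-[-b,0,.0595]
C=[shot(n,n+sys.argv[1]+'.png') for n in('scene','top')]
M=[]
for c in C:
    h=cv2.cvtColor(c['img'],cv2.COLOR_BGR2HSV); M.append(((h[...,0]>105)&(h[...,0]<128)&(h[...,1]>150)&(h[...,2]>45)).astype(np.uint8))
res=[]
for t in range(-30,111,5):
    a=np.radians(t); P=np.c_[W[:,0]*np.cos(a)+W[:,2]*np.sin(a),W[:,1],W[:,2]*np.cos(a)-W[:,0]*np.sin(a)]
    w=g+P[:,:1]*X+P[:,1:2]*Y+P[:,2:]*Z; r=[]
    for c,k in zip(C,M):
        hull=cv2.convexHull(np.array([proj(c,q) for q in w],np.float32)).astype(np.int32)
        o=np.zeros_like(k); cv2.fillConvexPoly(o,hull,1); d=cv2.dilate(o,np.ones((25,25)))
        r.append((o&k).sum()/max(1,(o|(k&d)).sum()))
    res.append((t,round(r[0],2),round(r[1],2)))
res.sort(key=lambda e:-e[1]); print('scene',res[:3]); res.sort(key=lambda e:-e[2]); print('top',res[:3])
E
python3 tilt.py 12
```

```text
scene [(90, np.float64(0.84), np.float64(0.44)), (85, np.float64(0.83), np.float64(0.46)), (95, np.float64(0.83), np.float64(0.42))]
top [(85, np.float64(0.83), np.float64(0.46)), (80, np.float64(0.82), np.float64(0.46)), (90, np.float64(0.84), np.float64(0.44))]
```

```bash
python3 -m crank '0 0 -.1 0 -1;0 0 -.1 0 -1;0 0 -.05 0 -1;.1 0 0 0 -1;.12 0 0 0 -1;.06 0 0 0 -1;0 0 .1 0 -1;0 0 .1 0 -1;0 0 0.02 0 -1;0 0 0 0 -1' >/dev/null; python3 g.py .443 .125 .173 85
```

```text
t 47.4 p [0.4456 0.1283 0.1734] psi 84.9 tilt 0.1 f [ 0.4  0.6 -0.5] w 0.0619 g 8.0 q7 -0.54
[0.443, 0.125, 0.173, 85.0] shift [-0.018 -0.011  0.002] norm 0.02 yaw -0.001
```

```bash
python3 -m crank '-.05 0 0 0 -1;-.03 0 0 0 -1;-.03 0 0.005 0 -1;0 0 0 0 -1'; python3 -m crank '-.035 0 .01 0 -1;-.035 0 .015 0 -1;0 0 0 0 -1'; python3 tilt.py 13
```

```text
time: 47.75
ee_pos: [0.4445, 0.1053, 0.1734]
eef_rot: [0.738, 0.675, 0.0, 0.001]
ft_force: [-0.9, -2.4, 5.1]
width: 0.0618
grip_force: 8.0
time: 48.05
ee_pos: [0.4426, 0.091, 0.1672]
eef_rot: [0.738, 0.675, -0.0, 0.0]
ft_force: [0.4, -0.3, -0.8]
width: 0.0621
grip_force: 8.0
scene [(70, np.float64(0.84), np.float64(0.4)), (65, np.float64(0.83), np.float64(0.35)), (75, np.float64(0.83), np.float64(0.42))]
top [(80, np.float64(0.83), np.float64(0.47)), (85, np.float64(0.8), np.float64(0.44)), (75, np.float64(0.83), np.float64(0.42))]
```

```bash
python3 -m crank '-.03 0 .02 0 -1;-.03 0 .02 0 -1;0 0 0 0 -1'; python3 -m crank '-.028 0 .025 0 -1;-.028 0 .025 0 -1;0 0 0 0 -1'; python3 tilt.py 14
```

```text
time: 48.45
ee_pos: [0.4412, 0.0793, 0.1589]
eef_rot: [0.738, 0.675, -0.001, -0.0]
ft_force: [0.3, 0.9, -1.4]
width: 0.0619
grip_force: 8.0
time: 48.75
ee_pos: [0.4402, 0.0682, 0.1489]
eef_rot: [0.738, 0.675, -0.001, -0.0]
ft_force: [-0.8, -0.5, -1.9]
width: 0.0622
grip_force: 8.0
scene [(45, np.float64(0.86), np.float64(0.21)), (50, np.float64(0.85), np.float64(0.25)), (55, np.float64(0.85), np.float64(0.28))]
top [(80, np.float64(0.67), np.float64(0.37)), (85, np.float64(0.65), np.float64(0.37)), (75, np.float64(0.7), np.float64(0.36))]
```

```bash
python3 -m crank '-.022 0 .03 0 -1;-.022 0 .03 0 -1;0 0 0 0 -1'; python3 -m crank '-.017 0 .034 0 -1;-.017 0 .034 0 -1;0 0 0 0 -1';python3 -m crank '-.01 0 .036 0 -1;-.01 0 .036 0 -1;0 0 0 0 -1'; python3 tilt.py 15
```

```text
time: 49.15
ee_pos: [0.4394, 0.0596, 0.1368]
eef_rot: [0.738, 0.675, -0.001, -0.0]
ft_force: [-0.1, 0.0, -1.8]
width: 0.0622
grip_force: 8.0
time: 49.45
ee_pos: [0.4387, 0.0531, 0.123]
eef_rot: [0.738, 0.675, -0.001, -0.001]
ft_force: [-0.1, -0.6, -1.0]
width: 0.0622
grip_force: 8.0
time: 49.75
ee_pos: [0.4383, 0.0495, 0.1086]
eef_rot: [0.738, 0.675, -0.0, -0.001]
ft_force: [0.1, 0.6, -1.6]
width: 0.0619
grip_force: 8.0
scene [(25, np.float64(0.79), np.float64(0.06)), (30, np.float64(0.79), np.float64(0.12)), (20, np.float64(0.77), np.float64(0.04))]
top [(85, np.float64(0.53), np.float64(0.18)), (80, np.float64(0.56), np.float64(0.17)), (75, np.float64(0.57), np.float64(0.16))]
```

```bash
python3 -m crank '-.005 0 .037 0 -1;-.005 0 .037 0 -1;0 0 0 0 -1'; python3 -m crank '0 0 .037 0 -1;0.003 0 .03 0 -1;0 0 0 0 -1';python3 tilt.py 16
```

```text
time: 50.15
ee_pos: [0.4381, 0.0475, 0.0938]
eef_rot: [0.738, 0.675, -0.001, -0.001]
ft_force: [-0.3, 0.1, -0.9]
width: 0.0618
grip_force: 8.0
time: 50.45
ee_pos: [0.4382, 0.0484, 0.0806]
eef_rot: [0.738, 0.675, -0.0, -0.001]
ft_force: [-0.2, 0.3, -1.4]
width: 0.0619
grip_force: 8.0
scene [(25, np.float64(0.79), np.float64(0.05)), (30, np.float64(0.79), np.float64(0.09)), (20, np.float64(0.75), np.float64(0.02))]
top [(80, np.float64(0.56), np.float64(0.15)), (85, np.float64(0.54), np.float64(0.15)), (90, np.float64(0.52), np.float64(0.14))]
```

```bash
python3 -m crank '-.03 0 0 0 -1;-.03 0 -.1 0 -1;-.05 0 -.15 0 -1;0 0 -.1 0 -1;0 0 0 0 -1' 20 >/dev/null; python3 g.py .557 -.097 .14 85,.557 -.097 .072 85
```

```text
t 51.0 p [0.4386 0.0258 0.154 ] psi 84.9 tilt 0.3 f [ 0.6  0.5 -1.4] w 0.0619 g 20.0 q7 -0.26
[0.557, -0.097, 0.14, 85.0] shift [-0.558  0.645  0.07 ] norm 0.86 yaw -0.002
[0.557, -0.097, 0.072, 85.0] shift [0.   0.   0.34] norm 0.34 yaw -0.000
```

```bash
python3 -m crank '-.06 .07 0 0 -1;-.12 .14 0 0 -1;-.13 .15 0 0 -1;-.13 .15 0 0 -1;-.08 .09 .06 0 -1;-.04 .045 .1 0 -1;0 0 .1 0 -1;0 0 0 0 -1' >/dev/null; python3 tilt.py 17; python3 g.py .557 -.097 .072 85
```

```text
scene [(30, np.float64(0.78), np.float64(0.02)), (35, np.float64(0.78), np.float64(0.02)), (45, np.float64(0.76), np.float64(0.01))]
top [(30, np.float64(0.78), np.float64(0.02)), (35, np.float64(0.78), np.float64(0.02)), (40, np.float64(0.75), np.float64(0.02))]
t 52.0 p [ 0.5551 -0.0962  0.0993] psi 85.0 tilt 0.1 f [ 1.2  0.1 -0.9] w 0.0621 g 20.0 q7 -0.27
[0.557, -0.097, 0.072, 85.0] shift [-0.003  0.01   0.136] norm 0.14 yaw -0.000
```

```bash
python3 -m crank '.03 0.01 .05 0 -1;0 0 .04 0 -1;0 0 .02 0 -1;0 0 0 0 -1' 6; for k in 1 2 3; do python3 -m crank '0 0 .01 0 -1;0 0 .01 0 -1;0 0 0 0 -1'|grep -E 'ee|ft'; done
```

```text
time: 52.35
ee_pos: [0.5576, -0.0907, 0.077]
eef_rot: [0.738, 0.675, -0.0, -0.0]
ft_force: [-0.1, 0.5, -1.4]
width: 0.062
grip_force: 6.0
ee_pos: [0.5579, -0.0909, 0.0734]
eef_rot: [0.738, 0.675, -0.0, -0.0]
ft_force: [0.3, 0.0, -1.7]
ee_pos: [0.5578, -0.0908, 0.0692]
eef_rot: [0.738, 0.675, -0.0, -0.0]
ft_force: [-0.5, 0.2, -0.8]
ee_pos: [0.5578, -0.0908, 0.0652]
eef_rot: [0.738, 0.675, -0.0, -0.0]
ft_force: [0.5, -0.4, -1.7]
```

```bash
for k in 1 2; do python3 -m crank '0 0 .01 0 -1;0 0 .01 0 -1;0 0 0 0 -1'|grep -E 'ee_pos|ft'; done; python3 tilt.py 18
```

```text
ee_pos: [0.5578, -0.0908, 0.0612]
ft_force: [0.2, -0.7, -0.6]
ee_pos: [0.5581, -0.0914, 0.058]
ft_force: [-2.0, -1.4, 4.8]
scene [(35, np.float64(0.77), np.float64(0.02)), (30, np.float64(0.75), np.float64(0.02)), (40, np.float64(0.74), np.float64(0.01))]
top [(35, np.float64(0.77), np.float64(0.02)), (30, np.float64(0.75), np.float64(0.02)), (25, np.float64(0.73), np.float64(0.02))]
```

```bash
python3 -c "
from h import *
a=cv2.imread('pics/scene18.png')[130:280,230:430]; cv2.imwrite('pics/crop18.png',cv2.resize(a,(800,600),interpolation=cv2.INTER_CUBIC))"
```

```text
(no output)
```

View pics/crop18.png

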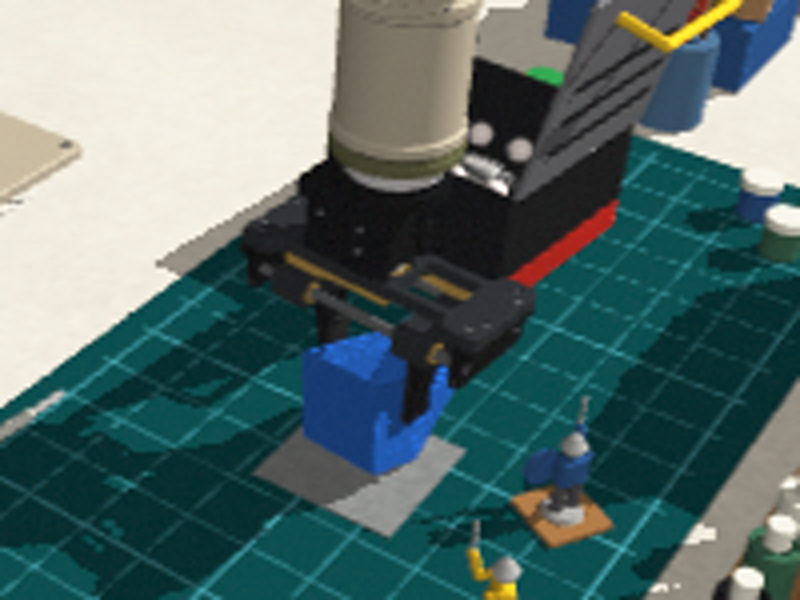

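The cup touches the pad tilted roughly 25–30°, front edge down at about (413,462), and it has slid a little upward in the grip. I'll roll it back about that edge.

```bash
python3 -m crank '-.02 0 .009 0 -1;-.02 0 .009 0 -1;0 0 0 0 -1'|grep -E 'ee_pos|ft'; python3 -m crank '-.019 0 .011 0 -1;-.019 0 .011 0 -1;0 0 0 0 -1'|grep -E 'ee_pos|ft'; python3 -m crank '-.016 0 .014 0 -1;-.016 0 .014 0 -1;0 0 0 0 -1'|grep -E 'ee_pos|ft'; python3 tilt.py 19
```

```text
ee_pos: [0.5573, -0.0996, 0.0539]
ft_force: [0.6, -1.8, 1.9]
ee_pos: [0.5566, -0.1069, 0.0491]
ft_force: [0.3, -0.2, -0.8]
ee_pos: [0.5562, -0.1123, 0.0437]
ft_force: [0.1, 1.1, 0.7]
scene [(35, np.float64(0.63), np.float64(0.05)), (30, np.float64(0.62), np.float64(0.05)), (40, np.float64(0.62), np.float64(0.05))]
top [(35, np.float64(0.63), np.float64(0.05)), (30, np.float64(0.62), np.float64(0.05)), (40, np.float64(0.62), np.float64(0.05))]
```

```bash
cat > fit.py <<'E'
import sys
from h import *
from scipy.optimize import differential_evolution as DE
s=read_state(); m=R.from_quat(s['eef_rot']).as_matrix(); X=m[:,0]; Y=m[:,1]; Z=np.array([0,0,1.]); g=np.array(s['ee_pos'])+[0,0,.0125]
V=np.array([[sx*(.028 if z==0 else .061),sy*.031,z] for z in(0,.072) for sx in(-1,1) for sy in(-1,1)])
c=load(sys.argv[1]);i=cv2.imread('pics/'+sys.argv[1]); h=cv2.cvtColor(i,cv2.COLOR_BGR2HSV)
k=((h[...,0]>105)&(h[...,0]<128)&(h[...,1]>150)&(h[...,2]>45)).astype(np.uint8)
ctr=proj(c,g); yy,xx=np.mgrid[:420,:560]; k&=((xx-ctr[0])**2+(yy-ctr[1]-10)**2<45**2).astype(np.uint8)
S=8
K=cv2.resize(k,None,fx=4,fy=4)
dark=cv2.resize((h[...,2]<45).astype(np.uint8),None,fx=4,fy=4) # gripper occluder: ignored
def pose(p):
    a=p[0];W=V-[p[1],0,p[2]]
    return g+(W[:,:1]*np.cos(a)+W[:,2:]*np.sin(a))*X+W[:,1:2]*Y+(W[:,2:]*np.cos(a)-W[:,:1]*np.sin(a))*Z
def f(p):
    w=pose(p); hull=cv2.convexHull(np.array([proj(c,q)*4+1.5 for q in w],np.float32)).astype(np.int32)
    o=np.zeros_like(K); cv2.fillConvexPoly(o,hull,1); u=(o|K)&(1-(dark&(1-K)))
    pen=max(0,.004-w[:,2].min())*20
    return 1-(o&K).sum()/u.sum()+pen
r=DE(f,[(-.3,1.2),(-.05,0.01),(.025,.07)],seed=1,maxiter=40,popsize=12)
w=pose(r.x); print('tilt %.1f x0 %.3f h0 %.3f iou %.3f minz %.4f'%(np.degrees(r.x[0]),r.x[1],r.x[2],1-r.fun,w[:,2].min()),'base centre',w[:4].mean(0).round(4))
E
python3 fit.py scene19.png
```

```text
tilt 43.9 x0 0.001 h0 0.046 iou 0.804 minz 0.0042 base centre [ 0.5532 -0.1452  0.0236]
```

```bash
python3 -m crank '0 0 0 0 1;0 0 0 0 1;0 0 0 0 1;0 0 0 0 1;0 0 0 0 1;0 0 0 0 1;0 0 0 0 1' >/dev/null; python3 -m crank '0 0 -.1 0 1;0 0 -.2 0 1;0 0 -.2 0 1;-.05 0 -.2 0 1;-.2 0 -.1 0 1;-.2 0 0 0 1;-.2 0 0 0 1;-.2 0 0 0 1;-.2 0 0 0 1' >/dev/null; python3 -c "
from h import *
c=shot('top','top20.png')['img'][140:230,200:320];d=shot('scene','scene20.png')['img'][170:270,260:400]
cv2.imwrite('pics/crop20.png',np.vstack([cv2.resize(c,(400,300),interpolation=cv2.INTER_CUBIC),cv2.resize(d,(400,286),interpolation=cv2.INTER_CUBIC)]))"; python3 g.py
```

```text
t 56.6 p [ 0.535  -0.329   0.2029] psi 84.4 tilt 0.1 f [-0.9  0.1 -1. ] w 0.0871 g 0.0 q7 0.15
```

View pics/crop20.png

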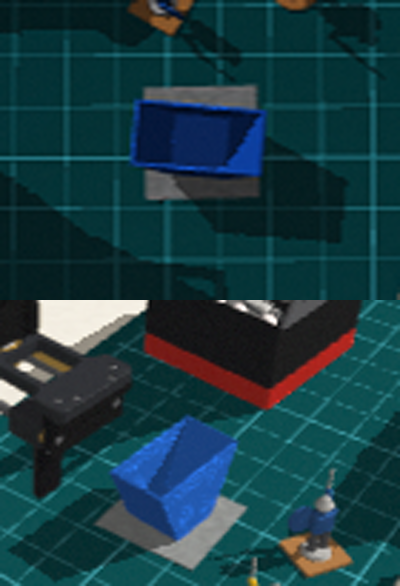

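The cup stands upright and empty on the pad. Its lip corners are at (135,100), (266,112), (262,176), (131,164) and the pad corners at (143,87), (256,86), (259,196), (146,198). Next I'll measure its offset.

Run:
```python
from h import *
c=load('top20.png'); f=lambda P,z:np.array([ray(c,200+(u+.5)/3.3333-.5,140+(v+.5)/3.3333-.5,z)[:2] for u,v in P])
q=f([(135,100),(266,112),(262,176),(131,164)],.077); p=f([(143,87),(256,86),(259,196),(146,198)],.005)
for n,k in(('cup',q),('pad',p)): print(n,k.mean(0).round(4),np.linalg.norm(k[1]-k[0]).round(3),np.linalg.norm(k[2]-k[1]).round(3))
d=q[0]-q[1];print(np.degrees(np.arctan2(d[1],d[0])))
# subpixel: blue mask minarearect & scene fit
i=cv2.imread('pics/top20.png');h=cv2.cvtColor(i,cv2.COLOR_BGR2HSV);m=((h[...,0]>105)&(h[...,0]<128)&(h[...,1]>140)&(h[...,2]>40)).astype(np.uint8);m[:140]=0;m[230:]=0;m[:,:200]=0;m[:,320:]=0
m=cv2.morphologyEx(m,cv2.MORPH_CLOSE,np.ones((5,5)));r=cv2.minAreaRect(np.argwhere(m)[:,::-1].astype(np.float32));print(r,ray(c,*r[0],.077))
c=load('scene20.png')
g=lambda P,z:np.array([ray(c,260+(u+.5)/2.857-.5,170+(v-300+.5)/2.86-.5,z)[:2] for u,v in P])
print('scene cup',g([(112,467),(187,417),(237,441),(156,492)],.077).mean(0),'pad right corner',g([(246,507),(194,570),(96,523)],.005))
```

```text
cup [ 0.5559 -0.1012] 0.123 0.06
pad [ 0.5598 -0.1019] 0.11 0.108
84.63175411473675
((260.2868957519531, 166.84426879882812), (39.83572769165039, 51.243228912353516), 5.19442892074585) [ 0.60033286 -0.10466488  0.077     ]
scene cup [ 0.5545845  -0.10097759] pad right corner [[ 0.61367508 -0.04980592]
 [ 0.61887401 -0.15877793]
 [ 0.50779783 -0.1610613 ]]
```

```bash
python3 g.py .535 -.329 .34 85, .639 .2 .34 85, .639 .2 .2375 85; python3 -m crank '0 0 -.1 0 0;0 0 -.2 0 0;0 0 -.2 0 -.35;0 0 -.15 0 -.35;.1 .01 0 0 -.35;.2 .02 0 0 -.35;.2 .02 0 0 -.35;.2 .02 0 0 -.35;.2 .02 0 0 -.35;.2 .02 0 0 -.35' >/dev/null;  python3 -m crank '.2 .02 0 0 -.35;.2 .02 0 0 -.35;.2 .02 0 0 -.35;.2 .02 0 0 -.35;.2 .02 0 0 -.35;.2 .02 0 0 -.35;.2 .02 0 0 -.35;.15 .02 0 0 -.35;.05 0 0 0 -.35; 0 0 0 0 -.35' 10 >/dev/null; python3 g.py .639 .2 .34 85, .639 .2 .2375 85
```

```text
t 56.6 p [ 0.535  -0.329   0.2029] psi 84.4 tilt 0.1 f [-0.9  0.1 -1. ] w 0.0871 g 0.0 q7 0.15
[0.535, -0.329, 0.34, 85.0] shift [-0.    -0.    -0.685] norm 0.69 yaw -0.007
[0.639, 0.2, 0.34, 85.0] shift [ 2.68   0.287 -0.   ] norm 2.70 yaw -0.000
[0.639, 0.2, 0.2375, 85.0] shift [0.    0.    0.513] norm 0.51 yaw -0.000
t 58.6 p [0.638  0.2137 0.3331] psi 85.1 tilt 0.1 f [-0.6 -0.4 -0.1] w 0.0283 g 0.0 q7 -0.72
[0.639, 0.2, 0.34, 85.0] shift [-0.068  0.011 -0.035] norm 0.08 yaw 0.002
[0.639, 0.2, 0.2375, 85.0] shift [0.    0.    0.513] norm 0.51 yaw -0.000
```

```bash
python3 -m crank '-.068 .01 0 0 -.35;0 0 .1 0 -.35;0 0 .15 0 -.35;0 0 .13 0 -.35;0 0 .08 0 -.35;0 0 .02 0 -.35;0 0 0 0 -1;0 0 0 0 -1;0 0 0 0 -1;0 0 0 0 -1' 12; python3 g.py .639 .2 .2375 85
python3 - <<'E'
import numpy as np
r=np.hypot(.155,.046);a0=np.arctan2(.046,.155)
al=np.linspace(1.8,0,28);P=np.c_[-r*np.cos(a0+al),-r*np.sin(a0+al)]/.2
print(np.diff(P,axis=0).round(3).tolist())
E
```

```text
time: 59.65
ee_pos: [0.639, 0.198, 0.2392]
eef_rot: [0.737, 0.675, -0.0, -0.0]
ft_force: [-7.4, -1.3, 5.5]
width: 0.0093
grip_force: 12.0
t 59.6 p [0.639  0.198  0.2392] psi 85.0 tilt 0.1 f [-7.4 -1.3  5.5] w 0.0093 g 12.0 q7 -0.73
[0.639, 0.2, 0.2375, 85.0] shift [ 0.01  -0.001  0.008] norm 0.01 yaw -0.000
[[-0.048, -0.025], [-0.049, -0.022], [-0.051, -0.019], [-0.052, -0.015], [-0.053, -0.012], [-0.053, -0.008], [-0.054, -0.005], [-0.054, -0.001], [-0.054, 0.003], [-0.054, 0.006], [-0.053, 0.01], [-0.052, 0.013], [-0.051, 0.017], [-0.05, 0.02], [-0.049, 0.023], [-0.047, 0.027], [-0.045, 0.03], [-0.043, 0.033], [-0.041, 0.035], [-0.038, 0.038], [-0.036, 0.04], [-0.033, 0.043], [-0.03, 0.045], [-0.027, 0.047], [-0.024, 0.048], [-0.02, 0.05], [-0.017, 0.051]]
```

Gripped. Now the arc back.

```bash
python3 -m crank '0 -.048 -.025 0 -1;0 -.049 -.022 0 -1;0 -.051 -.019 0 -1;0 -.052 -.015 0 -1;0 -.053 -.012 0 -1;0 -.053 -.008 0 -1;0 -.054 -.005 0 -1;0 0 0 0 -1' | grep -E 'pos|ft|wid'; python3 -m crank '0 -.054 -.001 0 -1;0 -.054 .003 0 -1;0 -.054 .006 0 -1;0 -.053 .01 0 -1;0 -.052 .013 0 -1;0 -.051 .017 0 -1;0 0 0 0 -1'| grep -E 'pos|ft|wid'
```

```text
ee_pos: [0.5665, 0.2046, 0.2594]
ft_force: [0.2, 6.8, -0.2]
width: 0.0095
ee_pos: [0.5034, 0.2097, 0.2491]
ft_force: [0.0, 6.5, 0.7]
width: 0.0093
```

```bash
python3 -m crank '0 -.05 .02 0 -1;0 -.049 .023 0 -1;0 -.047 .027 0 -1;0 -.045 .03 0 -1;0 -.043 .033 0 -1;0 -.041 .035 0 -1;0 -.038 .038 0 -1;0 0 0 0 -1' | grep -E 'pos|ft|wid'; python3 -m crank '0 -.036 .04 0 -1;0 -.033 .043 0 -1;0 -.03 .045 0 -1;0 -.027 .047 0 -1;0 0 0 0 -1'| grep -E 'pos|ft|wid'
```

```text
ee_pos: [0.4412, 0.2149, 0.2072]
ft_force: [-0.7, 4.7, 0.5]
width: 0.0094
ee_pos: [0.4165, 0.2171, 0.172]
ft_force: [0.9, 3.9, -1.7]
width: 0.0095
```

```bash
python3 -m crank '0 -.024 .048 0 -1;0 -.02 .05 0 -1;0 -.015 .04 0 -1;0 0 0 0 -1' | grep -E 'pos|ft|wid';  python3 -m crank '0 -.003 .01 0 -1;0 0 .01 0 -1;0 0 0 0 -1' | grep -E 'pos|ft|wid'
```

```text
ee_pos: [0.4052, 0.2182, 0.1446]
ft_force: [1.6, 1.6, -1.4]
width: 0.0092
ee_pos: [0.4048, 0.2184, 0.1422]
ft_force: [-4.0, -0.2, 8.3]
width: 0.009
```

```bash
python3 -m crank '0 0 0 0 -.3;0 0 0 0 -.3;0 0 0 0 -.3;0 0 0 0 -.3;0 0 0 0 -.3;0 0 -.1 0 -.3;0 0 -.2 0 -1;0 0 -.1 0 -1;0 0 0 0 -1' >/dev/null; python3 g.py .463 .35 .22 85,.463 .35 .105 85
python3 - <<'E'
from h import *
c=shot('scene','scene21.png');h=cv2.cvtColor(c['img'],cv2.COLOR_BGR2HSV)
m=(h[...,0]>20)&(h[...,0]<35)&(h[...,1]>150)&(h[...,2]>120);m[:,:310]=0;m[180:]=0;m[:,420:]=0
print(np.argwhere(m).mean(0)[::-1],m.sum(),proj(c,[.405,.2214,.159]))
E
```

```text
t 64.0 p [0.4062 0.2191 0.2243] psi 84.9 tilt 0.3 f [ 0.1  1.  -1.2] w 0.0142 g 0.0 q7 -0.68
[0.463, 0.35, 0.22, 85.0] shift [0.677 0.225 0.021] norm 0.71 yaw -0.001
[0.463, 0.35, 0.105, 85.0] shift [0.    0.    0.575] norm 0.57 yaw -0.000
[334.62105263 144.15789474] 95 [335.49087287 140.61442403]
```

Handle is in its closed position. Now the button.

```bash
python3 -m crank '.1 .03 0 0 -1;.18 .06 0 0 -1;.18 .06 0 0 -1;.15 .05 0 0 -1;.06 .02 0 0 -1;0 0 .15 0 -1;0 0 .2 0 -1;0 0 .15 0 -1;0 0 .05 0 -1;0 0 0 0 -1' >/dev/null; python3 g.py .463 .35 .102 85; for k in 1 2 3; do python3 -m crank '0 0 .01 0 -1;0 0 .01 0 -1;0 0 0 0 -1'|grep -E 'pos|ft'; done
```

```text
t 65.1 p [0.4597 0.3475 0.1101] psi 85.0 tilt 0.2 f [0.2 0.1 0.1] w 0.0004 g 0.0 q7 -1.16
[0.463, 0.35, 0.102, 85.0] shift [0.014 0.015 0.04 ] norm 0.05 yaw -0.001
ee_pos: [0.4611, 0.3482, 0.1086]
ft_force: [0.3, -0.1, -0.4]
ee_pos: [0.4606, 0.3478, 0.1035]
ft_force: [0.5, -0.1, 0.4]
ee_pos: [0.4607, 0.348, 0.0996]
ft_force: [-0.1, -0.8, 1.9]
```

```bash
for k in 1 2 3; do python3 -m crank '0 0 .01 0 -1;0 0 .01 0 -1;0 0 0 0 -1'|grep -E 'pos|ft'; done
```

```text
ee_pos: [0.4607, 0.348, 0.0957]
ft_force: [0.4, -0.6, 4.1]
ee_pos: [0.4608, 0.3482, 0.0941]
ft_force: [-7.2, -9.7, 28.2]
ee_pos: [0.461, 0.3484, 0.0934]
ft_force: [-18.6, -20.3, 65.1]
```

```bash
python3 -m crank '0 0 -.03 0 -1;0 0 -.1 0 -1;0 0 -.2 0 -1;0 0 -.2 0 -1;0 0 -.1 0 -1;-.1 -.05 0 0 -1;-.1 -.1 0 0 -1;0 0 0 0 -1'
python3 - <<'E'
from h import *
a=shot('scene','scene22.png');t=shot('top','top22.png')
for n,p in(('scene4.png',a),('top4.png',t)):
    o=cv2.imread('pics/'+n); d=cv2.absdiff(o,p['img']).max(2)
    # movement check around painted figures & glue
    for nm,P in dict(p0=(.68,-.08,.05),p1=(.70,-.19,.05),p2=(.35,-.42,.05),glue=(.535,-.48,.04)).items():
        u,v=proj(p,P).astype(int); print(n,nm,(u,v),(d[max(0,v-15):v+15,u-15:u+15]>60).sum())
h=cv2.cvtColor(a['img'],cv2.COLOR_BGR2HSV);m=(h[...,0]>20)&(h[...,0]<35)&(h[...,1]>150)&(h[...,2]>120);m[:,:310]=0;m[180:]=0;m[:,420:]=0
print(np.argwhere(m).mean(0)[::-1])
c=t;h=cv2.cvtColor(c['img'],cv2.COLOR_BGR2HSV);o=cv2.cvtColor(cv2.imread('pics/top20.png'),cv2.COLOR_BGR2HSV)
for x in(h,o):
    m=(x[...,0]>100)&(x[...,0]<130)&(x[...,1]>150)&(x[...,2]>60); m=m[155:195,230:290]; print(m.sum(),np.argwhere(m).mean(0))
E
```

```text
time: 67.7
ee_pos: [0.4257, 0.3091, 0.2133]
eef_rot: [0.738, 0.675, -0.001, 0.001]
ft_force: [0.5, 0.6, -0.4]
width: 0.0008
grip_force: 0.0
scene4.png p0 (np.int64(363), np.int64(245)) 0
scene4.png p1 (np.int64(350), np.int64(272)) 0
scene4.png p2 (np.int64(181), np.int64(263)) 399
scene4.png glue (np.int64(218), np.int64(318)) 0
top4.png p0 (np.int64(252), np.int64(143)) 238
top4.png p1 (np.int64(287), np.int64(136)) 6
top4.png p2 (np.int64(360), np.int64(246)) 54
top4.png glue (np.int64(378), np.int64(188)) 0
[334.78021978 144.14285714]
552 [27.04528986 31.42753623]
549 [27.07285974 31.41165756]
```

Run:
```python
from h import *
for o,n,B in(('scene0.png','scene22.png',[(168,235,35,50),(355,230,30,40)]),('top0.png','top22.png',[(345,240,25,22),(238,130,22,22)])):
    a=cv2.imread('pics/'+o);b=cv2.imread('pics/'+n)
    for x,y,w,h in B:
        r=cv2.matchTemplate(b[y-15:y+h+15,x-15:x+w+15],a[y:y+h,x:x+w],cv2.TM_CCOEFF_NORMED);_,s,_,l=cv2.minMaxLoc(r);print(n,(x,y),round(s,2),(l[0]-15,l[1]-15))
```

```text
scene22.png (168, 235) 1.0 (0, 0)
scene22.png (355, 230) 1.0 (0, 0)
top22.png (345, 240) 1.0 (0, 0)
top22.png (238, 130) 1.0 (0, 0)
```

Nothing else has moved, so I'm handing in.

```bash
python3 -c "
from h import *
print(workorder.close_job())"
```

```text
the job is handed in; nothing more can be done
None
```

I handed the job in at about 68 s of the 210 s limit; the hand-in returned no verdict. All three silver figures and all seven balls are in the tub, the empty cup stands upright on its pad about 5 mm off centre, the lid is shut, the start button was pressed to its stop and released, and the painted figures and glue bottle have not moved.

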